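# Steady the scale's swinging hook and hang the check weight on it

### The job

Pick up the check weight by its blue crossbar and calm the hanging scale's swinging hook with it: bring the top of the weight's wire eye over the hook's tip and lightly against the shank, and keep it there until the hook is still. Then slide the eye down into the hook, let the scale take the weight's load before you let go, and leave it hanging upright and still. Be gentle with the scale (no more than 6 N on the hook), do not touch the hook or the scale with the gripper or arm, and leave the other things where they are.

Things in the scene. Friction and masses are not known exactly. Their poses are not given: they have to be found in the camera images.
- stand: The hanging scale, fixed: grey base plate, aluminium post, boom, white head; its hook belongs to it. Origin on the bench straight below the hook's pivot pin; x points horizontally from hook to post (away from the hook's open side), y along the pin, z up. Post 160 to 190 mm, base plate 100 to 250 mm along +x. Head above 405 mm. A spring in it gives 0.4 mm per newton hung on; over 6 N overloads it.
- hook (a joint): Swing of the hook about its pivot pin, rad: 0 plumb, positive towards the post (+x of the stand), negative to the open side; range -0.5 to 0.5. Starts swinging by 0.16 to 0.28 rad, period 0.52 s, dying down slowly (0.7 left after 10 s). Hook and bob weigh 250 g: 0.15 rad aside takes a few tenths of a newton. The pin's height differs each time, 360 to 380 mm, and is not given: feel for it.
- pin_mid (a point): Nominal place of the pivot pin, fixed to the stand 370 mm above the bench; the real pin is up to 10 mm higher or lower. Below the real pin, 6 mm wire: rod; brass bob 32 mm across at 39 to 74 mm; from 94 mm a shank centred 8.5 mm to +x; half-round bowl, lowest outer point at 161.5 mm; tip centred 8.5 mm to -x, its top at 132 mm. Throat 11 mm clear. A hung wire's centre rests 152.5 mm below the pin.
- weight: The check weight, loose, 160 to 290 g, standing on the bench: steel foot disc 96 mm across, 6 mm thick; brass disc 64 mm across up to 28 mm; 10 mm stem, blue crossbar, steel wire eye on top. Origin: centre of the foot's underside; x along the crossbar, z up. The same either way round; balanced under its eye.
- bar_mid (a point): Middle of the blue crossbar, 80 mm above the foot's underside. The bar is 220 mm long (x), 12 mm wide (y), 12 mm high; both ends are free underneath, so it can be gripped across its width from above, about 95 mm from the middle, to keep the gripper clear of the hook.
- eye_top (a point): Centre of the wire at the eye's peak, 169 mm above the foot's underside, 89 mm above the middle of the bar. The eye is an upright arch of 6 mm wire standing across the bar (in the weight's y-z plane): legs 52 mm apart, sloping in from 148 mm height to the peak; opening 46 mm wide, 80 mm high above the bar.
- sauce_jar: Bystander, to be left alone: amber glass jar with red cap, 68 mm across, 85 mm high. Origin: centre of its underside.
- apple: Bystander, to be left alone: red apple, 78 mm across, 68 mm high. Origin: centre of its underside.
- lemon: Bystander, to be left alone: yellow lemon standing on end, 60 mm across, 71 mm high. Origin: centre of its underside.
- beaker: Bystander, to be left alone: white open cup, 72 mm across, 90 mm high. Origin: centre of its underside.
- wash_bottle: Bystander, to be left alone: white bottle with orange cap, 64 mm across, 170 mm high. Origin: centre of its underside.
- spare_weight: Bystander, to be left alone: small brass knob weight without an eye, 40 mm across, 54 mm high. Origin: centre of its underside.
- spatula: Bystander, to be left alone: spatula lying on the bench, its origin on it, x along it.

How it is judged:
On the way, in this order (a step that is already met when the one before it is completed fails the run):
1. the weight touches the hook, which is calm (slower than 0.3 rad/s), for 0.4 s before the eye is down in the hook (contact force between weight and stand above 0.03 N and velocity of joint hook between -0.3 and 0.3 rad/s), for 0.4 s.
2. the weight hangs in the hook, near plumb (eye within 30 mm of the plumb line) and clear of the bench: the hook carries over 1 N of it while it is still held (horizontal distance between eye_top and stand below 0.03 m and height (world z) of weight above 0.015 m and contact force between weight and stand above 1 N and contact force between the fingers and weight above 1 N), for 0.2 s.
At the end, for the whole second after the job is handed in: the weight hangs from the hook: its load is on the scale (over 0.8 N), its eye within 15 mm of the plumb line below the pivot, its foot more than 15 mm above the bench, upright (within 0.15 rad), nearly still (below 0.08 m/s, hook below 0.6 rad/s) (horizontal distance between eye_top and stand below 0.015 m and height (world z) of weight above 0.015 m and angle between weight's own z axis and vertical below 0.15 rad and linear speed of weight below 0.08 m/s and velocity of joint hook between -0.6 and 0.6 rad/s and contact force between weight and stand above 0.8 N); the robot touches nothing.
It fails at once if the weight presses or strikes the hook or the scale with more than 6 N (contact force between weight and stand above 6 N).
It fails at once if the gripper or arm touches the scale or its hook (contact force between any of the fingers, the arm and stand above 0.3 N).
It fails at once if a bystander is moved by more than 25 mm (distance of any of sauce_jar, apple, lemon, beaker, wash_bottle, spare_weight, spatula from where it was at the start of the episode above 0.025 m).
It also fails if it takes over 72 s, if anything falls off the work surface, if the arm or the gripper's body presses on something with over 40 N, if the wrist force passes 120 N, or if a joint passes its speed limit or range.

### The arm

A 6-joint arm with a two-finger parallel gripper is mounted at the origin on the work surface. World frame = base frame: x ahead of the robot, y to its left, z up, the work surface at z = 0. Lengths are in m, angles in rad, forces in N, time in s.
With the tool pointing down it reaches from about 0.35 to 0.775 m from the base axis. Payload 5.5 kg.
Tool frame: the origin (TCP) lies at the very end of the fingers, on their centre line; the grasp point (between the pads) lies 19 mm behind it; x points along the fingers, y is the direction in which the jaws open and shut, and the axes are right-handed (so a half turn about x gives the same grasp; the last joint's range is limited). The gripper opens to 85 mm and grips with 20 to 120 N. Pads are 22 mm wide; open, the fingers measure 114 mm over their backs; the gripper's body (76 mm by 85 mm) begins 54 mm behind the grasp point. The pads swing forward as they close: fully open they stand 13 mm farther back than shut.
Start: joints at [-1.334, 0.313, 0.046, 1.304, 0, 1.431], TCP at [0.212, -0.535, 0.231] pointing down, gripper open.
Joint ranges: [-2.76, 2.76], [-0.86, 1.69], [-1.03, 1.26], [-2.2, 2.34], [-1.47, 1.5], [-3.14, 3.14]. Speed limits (rad/s): [2.57, 2.57, 3.14, 3.14, 3.14, 3.14].

### API

Orientations are given as a unit quaternion [w, x, y, z].
In Python, from workcell import env gives the robot as it stands.
- The arm moves only by the tool servo_tool, never from a script. Its argument "increments" is a list of rows, each an object with "offset": the shift along the tool's x, y, z in cm, a list of three; "yaw": the turn about the tool's x in degrees. In form: [{"offset": [x, y, z], "yaw": yaw}, ...]. A call has exactly 8 rows; each row is the pose to reach, as a shift and turn from the pose commanded when the call began, along the tool's axes at that moment; what a row does not reach only later rows make up. A row lasts 1/10 s, in which the tool goes at most 50 mm and 8.59 degrees, less where a joint would pass 70% of its speed; a pose out of reach is approached as far as the arm can. A call with a gripper value outside its range is refused whole. "claw" is the opening, from 0 (shut) to 1 (fully open), set as the call begins (left out, the last holds). The fingers move at their own pace and stop on an object; "force" is the grip in N (left out, the last holds). Time passes only in rows, so rows that repeat a pose let the fingers close, or fill a call up. It gives the time, the measured TCP pose, the force and the opening at its end, in the units of the state.
- env.get_state(): the state, without advancing time (a new reading comes with each control period).
- env.read_camera(name): name is "scene" or "side" or "wrist"; returns (picture, depth): 480x640x3 uint8, red, green, blue; 480x640 float32, m along the optical axis (not along the pixel's ray), 0 where there is no reading.
- env.camera_model(name): a dict with "vertical_fov" (degrees; the focal length in pixels is half the picture's height over the tangent of half this angle, whatever the lens; pixels are square), "cx", "cy" (the principal point, pixels), "world_from_camera" (4x4, takes a point from camera to world coordinates). Camera axes: x right, y up, looking along -z (the intrinsics and any distortion apply to the point x, -y, -z); pixel columns grow to the right and rows downward; lengths in m; the calibration is good to about 2 mm. A picture is of the moment at which its call begins: read the wrist's pose just before it. camera_model takes no time and is no camera call; for the wrist camera it gives the pose at the moment of the call.
- env.hand_in(): hands the job in, once; it reports no verdict.
The state is a dict: "clock": time; "joint_pos": joint angles; "qvel": joint speeds; "tau": joint torques, N m; "tcp_pos": TCP position; "orientation": TCP orientation; "wrist_force": force on the tool from outside, world axes, zero at the start; "ft_torque": the same for the moment, N m; "finger_gap": finger opening in m.
Only numpy, scipy, OpenCV 4.12 (cv2) and the standard library are available. Lean on these libraries where they do the work, as an engineer would, in place of code of your own. Each camera call takes 0.05 s, during which the arm holds its last target.

## Working session

There is one attempt and no reset: what is moved stays moved. The work goes in short steps, Python scripts to look and compute and a tool call to move; the robot and the scene stay as the last step left them, time stands still between calls to the robot, and variables do not carry over. Pictures are saved under pics/ and viewed, and the job is handed in when it is done.

Besides the shell and the picture viewer there is one more tool, called after ">>>" in YAML: its name, and indented under it one key for each argument. servo_tool: Moves the arm, as the interface text tells. Its arguments: {"type":"object","properties":{"increments":{"type":"array","items":{"type":"object","properties":{"offset":{"type":"array","items":{"type":"number"}},"yaw":{"type":"number"}}}},"claw":{"type":"number"},"force":{"type":"number"}},"required":["increments"]}

```bash
ls; mkdir -p pics; python3 - <<'E'
from workcell import env
import cv2,numpy as np
np.set_printoptions(precision=4,suppress=True)
s=env.get_state()
for k,v in s.items(): print(k,v)
for n in ["scene","side","wrist"]:
    m=env.camera_model(n);print(n,m)
    p,d=env.read_camera(n)
    cv2.imwrite(f"pics/{n}0.png",p[:,:,::-1]);np.save(f"pics/{n}0.npy",d)
E
```

```text
pics
clock 0.0
joint_pos [-1.3336  0.314   0.045   1.3036 -0.      1.4312]
qvel [ 0.0005 -0.0022 -0.0024 -0.0013  0.0023  0.0003]
tau [  0.0002 -48.0622  29.8536   0.0195  -0.0002   0.    ]
tcp_pos [ 0.2114 -0.5342  0.2304]
orientation [-0.1318 -0.6946 -0.1331  0.6946]
wrist_force [-0.8066  0.0675 -0.0048]
ft_torque [-0.0205 -0.0273 -0.003 ]
finger_gap 0.08524081953230321
scene {'vertical_fov': 56.16432650642783, 'cx': 309.59897391789207, 'cy': 243.15712651517998, 'world_from_camera': array([[ 0.861 , -0.3176,  0.3971,  0.9901],
       [ 0.5085,  0.5309, -0.6779, -0.7802],
       [ 0.0045,  0.7856,  0.6187,  0.928 ],
       [ 0.    ,  0.    ,  0.    ,  1.    ]])}
side {'vertical_fov': 55.31457372400259, 'cx': 324.0326282512352, 'cy': 233.3003292268113, 'world_from_camera': array([[-0.9136,  0.2852, -0.2898,  0.1449],
       [-0.4066, -0.6326,  0.6591,  0.8733],
       [ 0.0046,  0.72  ,  0.6939,  1.1513],
       [ 0.    ,  0.    ,  0.    ,  1.    ]])}
wrist {'vertical_fov': 71.34524380763051, 'cx': 319.02051110482677, 'cy': 237.5872404842821, 'world_from_camera': array([[ 0.3678,  0.8963,  0.2478,  0.274 ],
       [-0.9299,  0.3551,  0.0957, -0.5099],
       [-0.0022, -0.2657,  0.9641,  0.3731],
       [ 0.    ,  0.    ,  0.    ,  1.    ]])}
```

View pics/scene0.png

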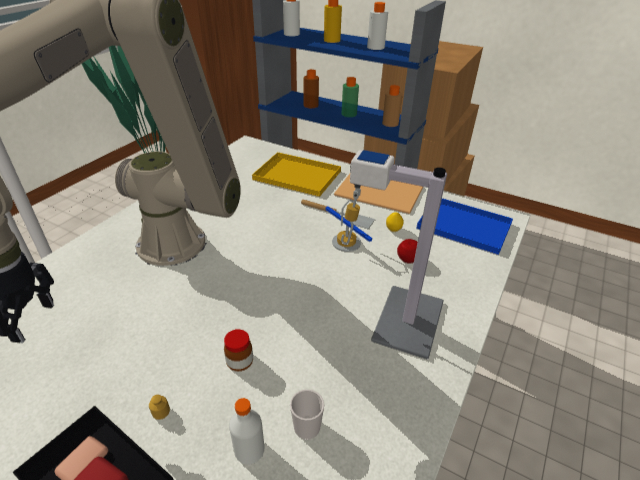

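View pics/side0.png

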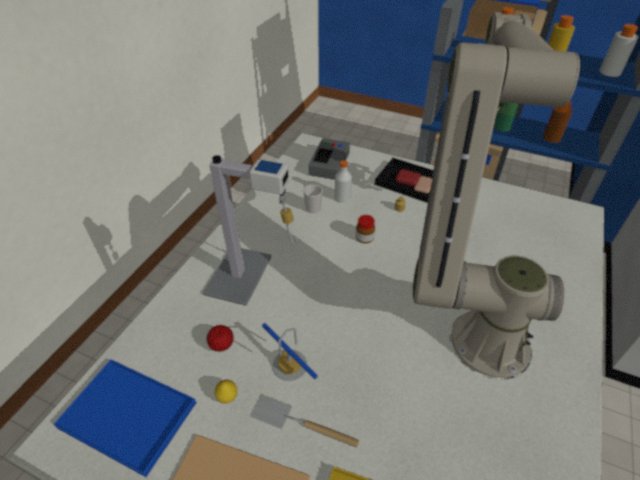

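View pics/wrist0.png

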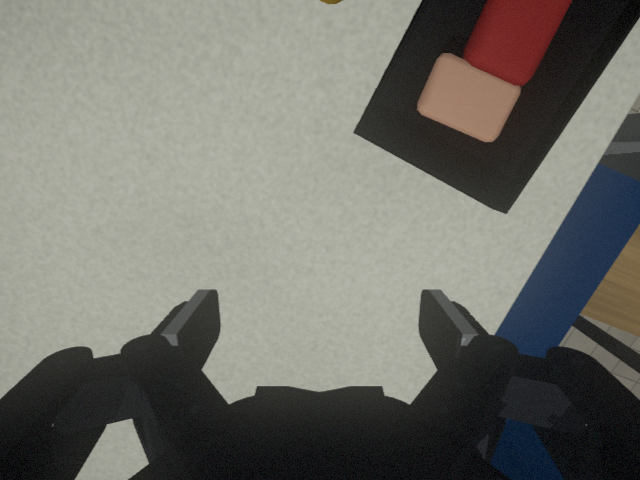

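The scene view shows the weight at about (348,240) behind the hook (352,190), with the post base at (408,322). In the side view the weight is at (290,362), its bar runs (265,325) to (315,376), and the bob is at (287,215). I'll enlarge both.

```bash
cat > h.py <<'E'
import cv2,numpy as np
np.set_printoptions(precision=4,suppress=True)
from workcell import env
def K(m):
    f=240/np.tan(np.radians(m['vertical_fov'])/2); return f,m['cx'],m['cy']
def ray(m,u,v):
    f,cx,cy=K(m); T=m['world_from_camera']; d=np.array([(u-cx)/f,-(v-cy)/f,-1.]); return T[:3,3],T[:3,:3]@d
def atz(m,u,v,z):
    o,d=ray(m,u,v); return o+d*(z-o[2])/d[2]
def atd(m,u,v,dep):
    o,d=ray(m,u,v); return o+d*dep
def proj(m,P):
    f,cx,cy=K(m);T=m['world_from_camera'];c=T[:3,:3].T@(np.array(P)-T[:3,3]); return cx-f*c[0]/c[2], cy+f*c[1]/c[2]
def tri(m1,a,m2,b):
    o1,d1=ray(m1,*a);o2,d2=ray(m2,*b)
    d1=d1/np.linalg.norm(d1);d2=d2/np.linalg.norm(d2)
    A=np.stack([d1,-d2],1);t=np.linalg.lstsq(A,o2-o1,rcond=None)[0]
    p,q=o1+d1*t[0],o2+d2*t[1];return (p+q)/2,np.linalg.norm(p-q)
def crop(img,x0,y0,w,h,s,name):
    c=cv2.resize(img[y0:y0+h,x0:x0+w],None,fx=s,fy=s,interpolation=cv2.INTER_CUBIC); cv2.imwrite(name,c)
E
python3 - <<'E'
from h import *
a=cv2.imread('pics/scene0.png');b=cv2.imread('pics/side0.png')
crop(a,290,130,160,120,5,'pics/sc1.png');crop(b,200,290,140,105,5.7,'pics/sd1.png')
crop(b,190,140,130,97,6,'pics/sd2.png');crop(a,360,270,100,90,6,'pics/sc2.png');crop(b,190,230,100,80,6,'pics/sd3.png')
E
```

```text
(no output)
```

View pics/sc1.png

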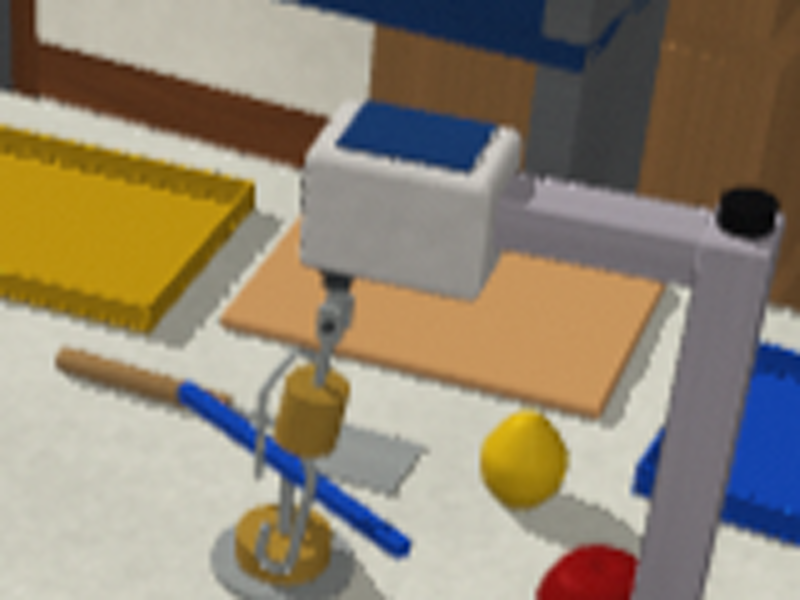

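View pics/sd1.png

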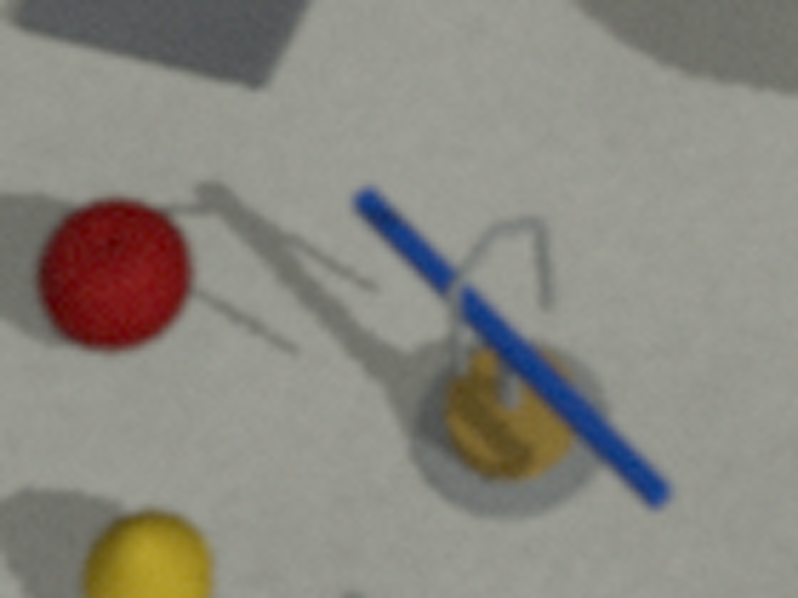

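View pics/sd2.png

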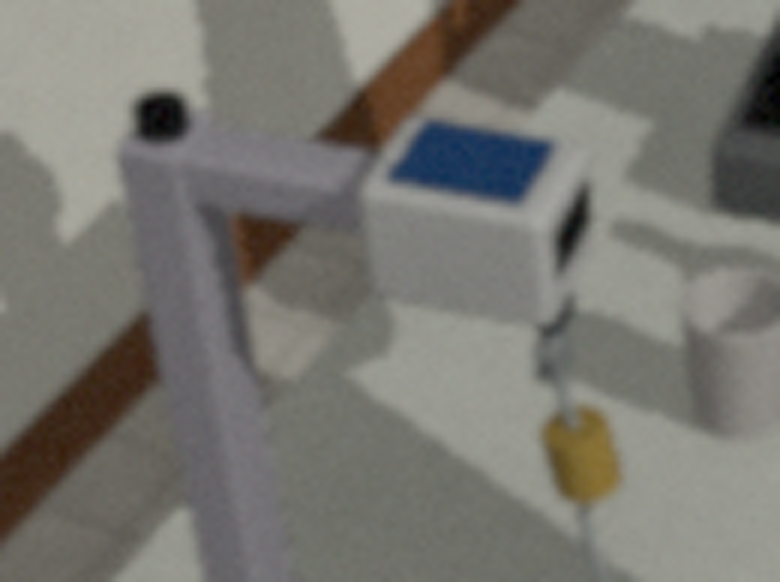

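View pics/sc2.png

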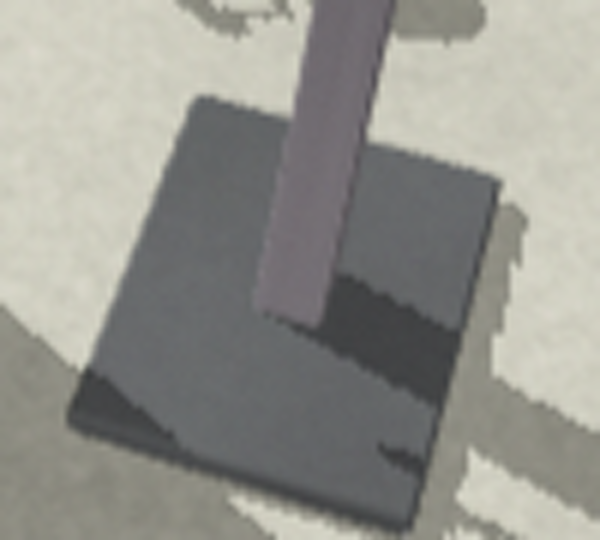

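View pics/sd3.png

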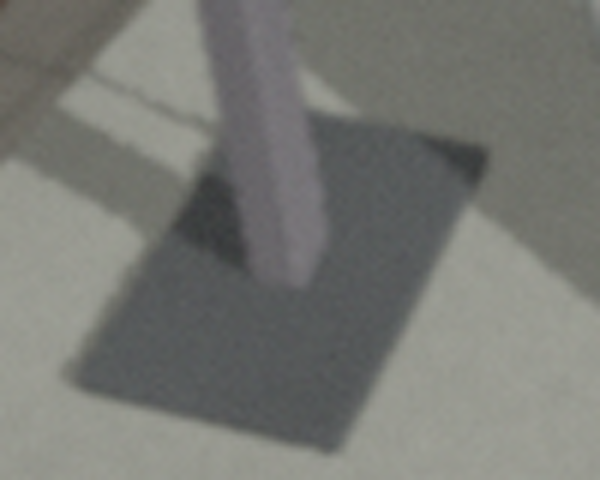

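```bash
python3 - <<'E'
from h import *
S=env.camera_model('scene');D=env.camera_model('side')
ds=np.load('pics/scene0.npy');dd=np.load('pics/side0.npy')
for n,c in dict(c1=(393.3,287),c2=(442.8,300.5),c3=(428,357),c4=(372,339)).items(): print('scene plate',n,atz(S,*c,.01))
for n,c in dict(c2=(271,255),c3=(246,305),c4=(202,293)).items(): print('side plate',n,atz(D,*c,.01))
for n,u,v in [('plate',385,320),('post',408,318),('head',368,170),('bob',351.5,213),('foot',338,245)]:
  print(n,atd(S,u,v,ds[v,int(u)]))
for n,u,v in [('plate',225,290),('bob',287,215),('foot',300,372)]: print('side',n,atd(D,u,v,dd[v,u]))
# bar ends
for a in [(327,208),(370,239)]:
  for b in [(264.5,325.3),(314.7,376)]:
    print(a,b,tri(S,a,D,b))
for b in [(264.5,325.3),(314.7,376)]: print(atz(D,*b,.083))
print('bob tri',tri(S,(352,212),D,(287,215.5)))
E
```

```text
scene plate c1 [0.7178 0.1726 0.01  ]
scene plate c2 [0.86   0.1932 0.01  ]
scene plate c3 [ 0.8888 -0.0185  0.01  ]
scene plate c4 [ 0.7446 -0.0377  0.01  ]
side plate c2 [ 0.7435 -0.0385  0.01  ]
side plate c3 [0.7115 0.1795 0.01  ]
side plate c4 [0.8625 0.1959 0.01  ]
plate [0.7492 0.0358 0.0153]
post [0.8037 0.0574 0.0335]
head [0.661  0.0305 0.4492]
bob [0.6261 0.0385 0.3194]
foot [0.4832 0.2705 0.0052]
side plate [0.7992 0.1599 0.0165]
side bob [0.6101 0.0652 0.3258]
side foot [0.4613 0.3117 0.0032]
(327, 208) (264.5, 325.3) (array([0.5045, 0.2775, 0.1591]), np.float64(0.12545374823913796))
(327, 208) (314.7, 376) (array([0.4   , 0.344 , 0.0809]), np.float64(0.0019132204997739264))
(370, 239) (264.5, 325.3) (array([0.5943, 0.2619, 0.08  ]), np.float64(0.0020543356349910255))
(370, 239) (314.7, 376) (array([ 0.4898,  0.3309, -0.001 ]), np.float64(0.1487871440121519))
[0.5921 0.2633 0.083 ]
[0.4003 0.3455 0.083 ]
bob tri (array([0.619 , 0.0532, 0.3112]), np.float64(0.0032169768172130094))
```

```bash
cat >> h.py <<'E'
from scipy.spatial.transform import Rotation as Ro
def tool():
    s=env.get_state();q=s['orientation'];return np.array(s['tcp_pos']),Ro.from_quat([q[1],q[2],q[3],q[0]]).as_matrix(),s
def rows(waypts,p=None,R=None):
    """world waypoints -> tool offsets cm"""
    if p is None: p,R,_=tool()
    return [np.round(R.T@(np.array(w)-p)*100,2) for w in waypts]
E
python3 - <<'E'
from h import *
p,R,s=tool();print(p);print(R)
ang=np.degrees(np.arctan2(R[1,1],R[0,1]));print('tool y angle',ang)
# weight checks: project known geometry
S=env.camera_model('scene');D=env.camera_model('side')
th=np.radians(-22.9);c=np.array([.4972,.303]);x=np.array([np.cos(th),np.sin(th)])
for t in (-.11,.11): P=[*(c+t*x),.08];print(P,proj(S,P),proj(D,P))
P=[*c,.169];print('eye',proj(S,P),proj(D,P))
for z in (.36,.37,.38):
  P=[.6295,.0552,z];print('pin',proj(S,P),proj(D,P))
for w in [(.05,-.47),]: pass
E
```

```text
[ 0.2115 -0.5343  0.2306]
[[-0.0003  0.368  -0.9298]
 [ 0.0014 -0.9298 -0.368 ]
 [-1.     -0.0014 -0.0002]]
tool y angle -68.41026661290046
[np.float64(0.3958696053877706), np.float64(0.3458036345154227), 0.08] (np.float64(326.4727327183777), np.float64(207.6394912775554)) (np.float64(316.2425080953725), np.float64(377.3522880498051))
[np.float64(0.5985303946122293), np.float64(0.2601963654845773), 0.08] (np.float64(370.67990596371754), np.float64(239.74442893810598)) (np.float64(263.1138365978184), np.float64(324.2950120899939))
eye (np.float64(349.1438381800883), np.float64(199.66036249894415)) (np.float64(286.6930525813255), np.float64(330.45936751545554))
pin (np.float64(357.00036892285215), np.float64(195.74828110324347)) (np.float64(281.62883609449807), np.float64(201.25488713682518))
pin (np.float64(357.29746920149387), np.float64(192.11977915454563)) (np.float64(281.40544316599966), np.float64(198.37427846835422))
pin (np.float64(357.5980751801484), np.float64(188.44846189989758)) (np.float64(281.1794983866477), np.float64(195.4607641759734))
```

```bash
cat >> h.py <<'E'
def arc(a0,a1,r0,r1,z0,z1,dy,n=8):
    p,R,_=tool();out=[]
    for i in range(1,n+1):
        t=i/n;a=np.radians(a0+(a1-a0)*t);r=r0+(r1-r0)*t
        w=np.array([r*np.cos(a),r*np.sin(a),z0+(z1-z0)*t]);o=R.T@(w-p)*100
        print(np.round(o,1),round(-dy*t,1))
E
python3 - <<'E'
from h import *
arc(-68.4,-32,.575,.48,.23,.25,45)
E
```

```text
[-0.2 -1.3 -4.5] -5.6
[-0.4 -3.  -8.7] -11.2
[ -0.7  -5.1 -12.7] -16.9
[ -0.9  -7.4 -16.5] -22.5
[ -1.2  -9.9 -19.9] -28.1
[ -1.4 -12.7 -23.1] -33.8
[ -1.7 -15.7 -26. ] -39.4
[ -1.9 -18.8 -28.5] -45.0
```

>>> servo_tool:
  increments:
    - {"offset": [-0.2, -1.3, -4.5], "yaw": -5.6}
    - {"offset": [-0.4, -3.0, -8.7], "yaw": -11.2}
    - {"offset": [-0.7, -5.1, -12.7], "yaw": -16.9}
    - {"offset": [-0.9, -7.4, -16.5], "yaw": -22.5}
    - {"offset": [-1.2, -9.9, -19.9], "yaw": -28.1}
    - {"offset": [-1.4, -12.7, -23.1], "yaw": -33.8}
    - {"offset": [-1.7, -15.7, -26.0], "yaw": -39.4}
    - {"offset": [-1.9, -18.8, -28.5], "yaw": -45}
  claw: 1

```text
clock: 0.95
tcp_pos: [0.408, -0.2533, 0.2502]
orientation: [0.389, 0.59, 0.389, -0.59]
wrist_force: [-0.3, -0.2, 0.0]
finger_gap: 0.0856
```

```bash
python3 - <<'E'
from h import *
p,R,s=tool();print(p,R[:,1],s['clock'])
arc(-32,4,.48,.45,.25,.25,45)
E
```

```text
[ 0.408  -0.2533  0.2502] [ 0.9194 -0.3933  0.    ] 0.95
[ 0.   0.  -3.6] -5.6
[ 0.  -0.2 -7.4] -11.2
[  0.   -0.8 -11. ] -16.9
[  0.   -1.6 -14.6] -22.5
[  0.   -2.7 -18.1] -28.1
[  0.   -4.  -21.5] -33.8
[  0.   -5.6 -24.7] -39.4
[  0.   -7.4 -27.8] -45.0
```

>>> servo_tool:
  increments:
    - {"offset": [0, 0, -3.6], "yaw": -5.6}
    - {"offset": [0, -0.2, -7.4], "yaw": -11.2}
    - {"offset": [0, -0.8, -11.0], "yaw": -16.9}
    - {"offset": [0, -1.6, -14.6], "yaw": -22.5}
    - {"offset": [0, -2.7, -18.1], "yaw": -28.1}
    - {"offset": [0, -4.0, -21.5], "yaw": -33.8}
    - {"offset": [0, -5.6, -24.7], "yaw": -39.4}
    - {"offset": [0, -7.4, -27.8], "yaw": -45}

```text
clock: 1.75
tcp_pos: [0.4497, 0.0309, 0.25]
orientation: [0.586, 0.396, 0.586, -0.396]
wrist_force: [1.0, 0.4, -0.1]
finger_gap: 0.0853
```

```bash
python3 - <<'E'
from h import *
p,R,s=tool();print(p,np.degrees(np.arctan2(R[1,1],R[0,1])),s['clock'])
arc(4,39.7,.45,.532,.25,.19,45.3)
E
```

```text
[0.4497 0.0309 0.25  ] 21.820582829772544 1.75
[ 0.8  1.9 -3.2] -5.7
[ 1.5  3.6 -6.6] -11.3
[  2.3   5.  -10.1] -17.0
[  3.    6.2 -13.9] -22.6
[  3.8   7.1 -17.8] -28.3
[  4.5   7.6 -21.8] -34.0
[  5.3   7.8 -26. ] -39.6
[  6.    7.7 -30.2] -45.3
```

>>> servo_tool:
  increments:
    - {"offset": [0.8, 1.9, -3.2], "yaw": -5.7}
    - {"offset": [1.5, 3.6, -6.6], "yaw": -11.3}
    - {"offset": [2.3, 5.0, -10.1], "yaw": -17}
    - {"offset": [3.0, 6.2, -13.9], "yaw": -22.6}
    - {"offset": [3.8, 7.1, -17.8], "yaw": -28.3}
    - {"offset": [4.5, 7.6, -21.8], "yaw": -34}
    - {"offset": [5.3, 7.8, -26.0], "yaw": -39.6}
    - {"offset": [6.0, 7.7, -30.2], "yaw": -45.3}

```text
clock: 2.55
tcp_pos: [0.4098, 0.3401, 0.1895]
orientation: [0.693, 0.14, 0.693, -0.14]
wrist_force: [0.4, 1.0, 0.8]
finger_gap: 0.0856
```

```bash
python3 - <<'E'
from h import *
p,R,s=tool();print(p,np.degrees(np.arctan2(R[1,1],R[0,1])),s['clock'],s['joint_pos'])
m=env.camera_model('wrist');w,d=env.read_camera('wrist');cv2.imwrite('pics/w1.png',w[:,:,::-1]);np.save('pics/w1.npy',d);np.save('pics/w1T.npy',m['world_from_camera'])
print(m['world_from_camera'])
E
```

```text
[0.4098 0.3401 0.1895] 67.10915845362221 2.55 [ 0.5421  0.2478 -0.1456  1.1777 -0.0002  0.9416]
[[ 0.3892 -0.8881 -0.2447  0.3478]
 [ 0.9212  0.3752  0.1033  0.3661]
 [ 0.0001 -0.2656  0.9641  0.3321]
 [ 0.      0.      0.      1.    ]]
```

View pics/w1.png

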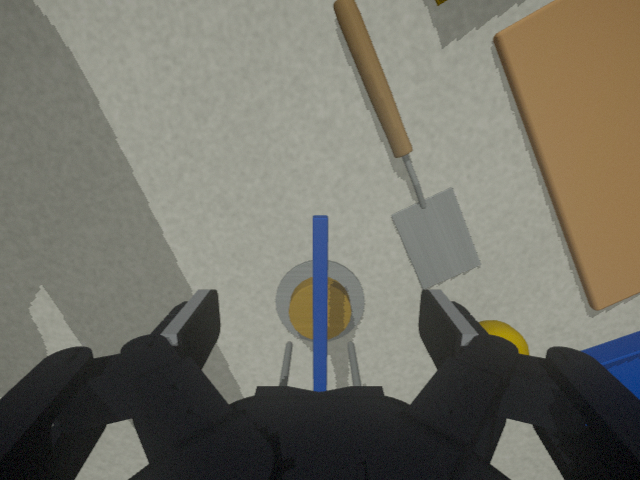

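```bash
python3 - <<'E'
from h import *
m=env.camera_model('wrist')
print(atz(m,320.3,216,.086),atz(m,320,385,.086))
p,R,s=tool();print(rows([(.4092,.3404,.061)]))
E
```

```text
[0.3913 0.3519 0.086 ] [0.5286 0.2952 0.086 ]
[array([12.74, -0.3 ,  0.45])]
```

```bash
python3 - <<'E'
from h import *
for i in range(2):
  p,R,s=tool();print(p,R[:,1],s['clock'])
m=env.camera_model('wrist');print(m['world_from_camera'][:3,3])
P=atz(m,320.3,216,.086);Q=atz(m,320,385,.086);print(P,Q,R.T@(P-p),R.T@(Q-p))
E
```

```text
[0.4066 0.3446 0.1884] [0.3807 0.9247 0.001 ] 2.6
[0.4066 0.3446 0.1884] [0.3807 0.9247 0.001 ] 2.6
[0.3448 0.3696 0.3312]
[0.3913 0.3519 0.086 ] [0.5286 0.2952 0.086 ] [ 0.1024  0.0008 -0.0165] [0.1018 0.0007 0.1321]
```

```bash
python3 - <<'E'
from h import *
m=env.camera_model('wrist');m['world_from_camera']=np.load('pics/w1T.npy')
P=atz(m,320.3,216,.086);Q=atz(m,320,385,.086);print(P,Q)
d=(Q-P)/np.linalg.norm(Q-P);print(d,P+d*.015, P+d*.11)
p,R,s=tool();print(p,rows([(.4092,.3404,.061),(.4092,.3404,.13)]))
E
```

```text
[0.3951 0.3472 0.086 ] [0.533  0.2888 0.086 ]
[ 0.9209 -0.3898 -0.    ] [0.4089 0.3413 0.086 ] [0.4964 0.3043 0.086 ]
[0.4066 0.3446 0.1884] [array([12.74, -0.3 ,  0.45]), array([ 5.84, -0.29,  0.43])]
```

>>> servo_tool:
  increments:
    - {"offset": [2.2, 0.1, -0.1], "yaw": 0}
    - {"offset": [4.4, 0.1, -0.1], "yaw": 0}
    - {"offset": [6.6, 0.1, -0.1], "yaw": 0}
    - {"offset": [8.8, 0.1, -0.1], "yaw": 0}
    - {"offset": [10.8, 0.1, -0.1], "yaw": 0}
    - {"offset": [12.4, 0.1, -0.1], "yaw": 0}
    - {"offset": [12.9, 0.1, -0.1], "yaw": 0}
    - {"offset": [12.9, 0.1, -0.1], "yaw": 0}

```text
clock: 3.4
tcp_pos: [0.4093, 0.3394, 0.0605]
orientation: [0.692, 0.141, 0.693, -0.142]
wrist_force: [-0.3, -0.1, 0.5]
finger_gap: 0.0854
```

>>> servo_tool:
  increments:
    - {"offset": [0, 0, 0], "yaw": 0}
    - {"offset": [0, 0, 0], "yaw": 0}
    - {"offset": [0, 0, 0], "yaw": 0}
    - {"offset": [0, 0, 0], "yaw": 0}
    - {"offset": [0, 0, 0], "yaw": 0}
    - {"offset": [0, 0, 0], "yaw": 0}
    - {"offset": [0, 0, 0], "yaw": 0}
    - {"offset": [0, 0, 0], "yaw": 0}
  claw: 0
  force: 60

```text
clock: 4.2
tcp_pos: [0.4102, 0.3402, 0.0617]
orientation: [0.693, 0.142, 0.693, -0.141]
wrist_force: [-1.1, 0.8, 4.4]
finger_gap: 0.0106
```

```bash
python3 - <<'E'
from h import *
p,R,s=tool();print(p,R[:,1],s['clock'],s['wrist_force'],s['ft_torque'])
w,d=env.read_camera('wrist');cv2.imwrite('pics/w2.png',w[:,:,::-1])
w,d=env.read_camera('side');cv2.imwrite('pics/s2.png',w[:,:,::-1])
E
```

```text
[0.4102 0.3402 0.0617] [0.3924 0.9198 0.0008] 4.2 [-1.1203  0.8331  4.449 ] [0.1126 0.0611 0.0676]
```

View pics/w2.png

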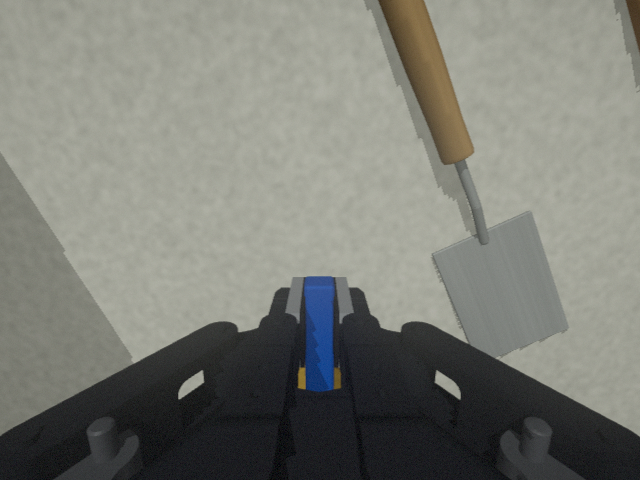

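>>> servo_tool:
  increments:
    - {"offset": [-0.5, 0, 0], "yaw": 0}
    - {"offset": [-1.5, 0, 0], "yaw": 0}
    - {"offset": [-3, 0, 0], "yaw": 0}
    - {"offset": [-5, 0, 0], "yaw": 0}
    - {"offset": [-7, 0, 0], "yaw": 0}
    - {"offset": [-8.5, 0, 0], "yaw": 0}
    - {"offset": [-9, 0, 0], "yaw": 0}
    - {"offset": [-9, 0, 0], "yaw": 0}

```text
clock: 5.1
tcp_pos: [0.4101, 0.34, 0.1518]
orientation: [0.693, 0.142, 0.693, -0.141]
wrist_force: [0.3, -0.1, -2.5]
finger_gap: 0.0105
```

>>> servo_tool:
  increments:
    - {"offset": [0, 0, 0], "yaw": 0}
    - {"offset": [0, 0, 0], "yaw": 0}
    - {"offset": [0, 0, 0], "yaw": 0}
    - {"offset": [0, 0, 0], "yaw": 0}
    - {"offset": [0, 0, 0], "yaw": 0}
    - {"offset": [0, 0, 0], "yaw": 0}
    - {"offset": [0, 0, 0], "yaw": 0}
    - {"offset": [0, 0, 0], "yaw": 0}

```text
clock: 5.9
tcp_pos: [0.4099, 0.3399, 0.1512]
orientation: [0.693, 0.142, 0.693, -0.142]
wrist_force: [-0.1, 0.3, -2.3]
finger_gap: 0.011
```

```bash
python3 - <<'E'
from h import *
p,R,s=tool();print(p,R,s['clock'],s['wrist_force'],s['ft_torque'])
w,d=env.read_camera('side');cv2.imwrite('pics/s3.png',w[:,:,::-1]);crop(w[:,:,::-1],220,240,160,120,5,'pics/s3c.png')
w,d=env.read_camera('scene');cv2.imwrite('pics/sc3.png',w[:,:,::-1]);crop(w[:,:,::-1],290,130,160,120,5,'pics/sc3c.png')
E
```

```text
[0.4099 0.3399 0.1512] [[ 0.      0.3925  0.9197]
 [-0.0001  0.9197 -0.3925]
 [-1.     -0.0001  0.0001]] 5.9 [-0.1062  0.2704 -2.2601] [ 0.1066  0.203  -0.0258]
```

View pics/s3c.png

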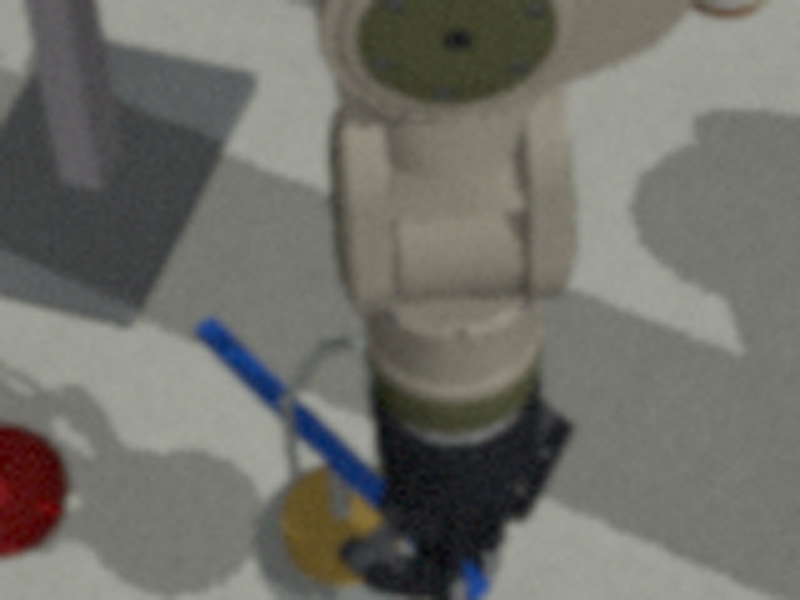

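View pics/sc3c.png

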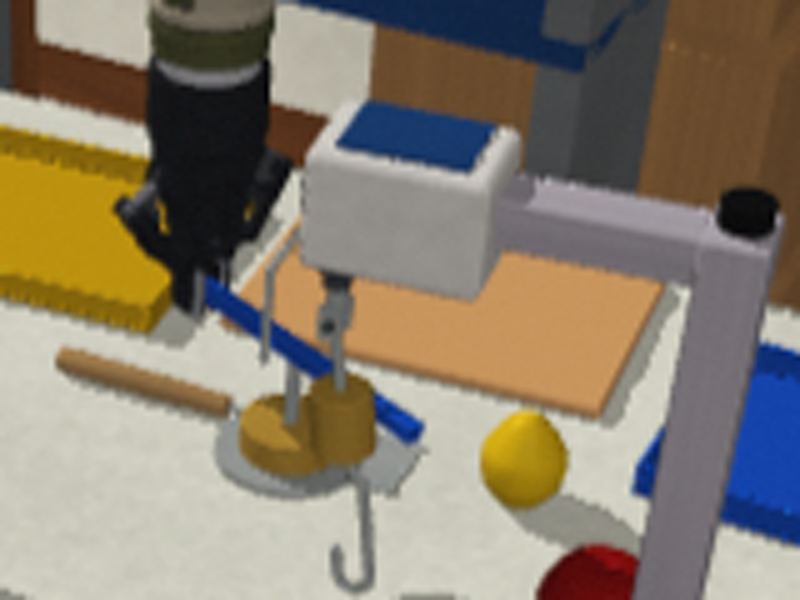

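```bash
python3 - <<'E'
from h import *
S=env.camera_model('scene');D=env.camera_model('side')
e,r=tri(S,(373,216),D,(261.8,305.8));print(e,r)
p,R,s=tool();print(R.T@(e-p))
print('eye peak side', proj(D,p+R@np.array([-.019-.089,0,.095])))
E
```

```text
[0.5954 0.2608 0.1673] 0.003459459650873229
[-0.016   0.      0.2017]
eye peak side (np.float64(284.7735793790265), np.float64(308.7605971649941))
```

```bash
python3 - <<'E'
from h import *
S=env.camera_model('scene');D=env.camera_model('side')
print(tri(S,(356.4,194.2),D,(281.3,200.3)))
# hook plane: origin, stand y normal
a=np.radians(7.5);X=np.array([np.cos(a),np.sin(a),0]);Y=np.array([-np.sin(a),np.cos(a),0]);O=np.array([.6295,.0552,0])
for n,u,v in [('pin',356.4,194.2),('bobtop',358,206),('bobbot',357.5,221.5),('bowl',361,247.8),('tip',357.5,239.5),('shank',363,230)]:
  o,d=ray(S,u,v);t=(O-o)@Y/(d@Y);P=o+t*d;print(n,(P-O)@X,P[2])
E
```

```text
(array([0.6287, 0.0556, 0.3639]), np.float64(0.002296948851724289))
pin -0.001765631439911474 0.3638416569776334
bobtop 0.004539679590105322 0.33229788239492797
bobbot 0.006600687961164105 0.28738171485712727
bowl 0.021734639119323294 0.209388866918771
tip 0.010635367578458238 0.2327550226509374
shank 0.022449438594108334 0.26609603728730447
```

```bash
python3 - <<'E'
from h import *
b=cv2.imread('pics/sc3.png');crop(b,335,175,60,80,9,'pics/sc3h.png')
E
```

```text
(no output)
```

View pics/sc3h.png

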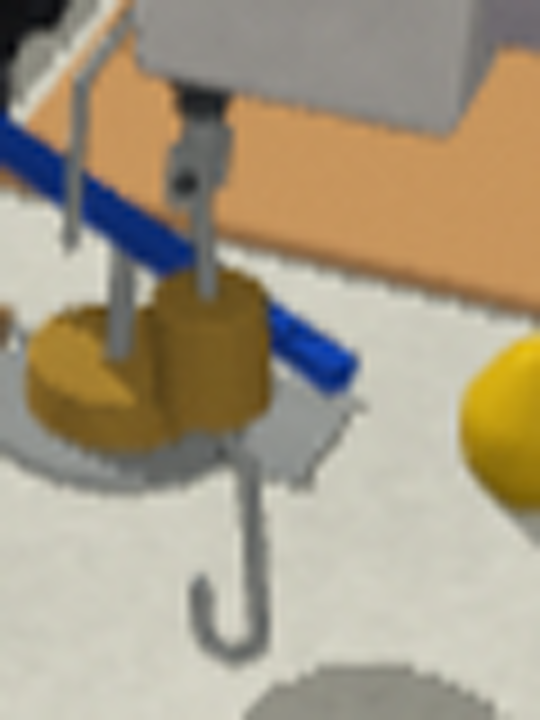

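```bash
cat >> h.py <<'E'
_a=np.radians(7.5);SX=np.array([np.cos(_a),np.sin(_a),0]);SY=np.array([-np.sin(_a),np.cos(_a),0]);SO=np.array([.6290,.0554,0])
EYE=np.array([-.1065,0,.096])
def st(P): P=np.array(P)-SO; return np.array([P@SX,P@SY,P[2]])
def ws(x,y,z): return SO+x*SX+y*SY+np.array([0,0,z])
E
python3 - <<'E'
from h import *
S=env.camera_model('scene');D=env.camera_model('side')
ds=np.load('pics/scene0.npy');dd=np.load('pics/side0.npy')
for y,x in [(163,355),(178,355),(180,383),(163,390),(155,362),(170,351)]:
  print('scene',x,y,st(atd(S,x,y,ds[y,x])))
for y,x in [(175,256),(188,270),(180,280),(172,260),(180,286),(165,270)]:
  print('side',x,y,st(atd(D,x,y,dd[y,x])))
for u,v in [(220,338),(226,391)]: print(atz(D,u,v,.035))
p,R,s=tool();e=p+R@EYE;print('eye',st(e),'tcp',p)
# head silhouettes: lines
for u,v in [(350.5,183),(352,165)]:
  for y in(-.04,-.02,.03):
    o,d=ray(S,u,v);t=((SO+y*SY)-o)@SY/(d@SY);print(u,v,y,st(o+t*d))
E
```

```text
scene 355 163 [-0.0013 -0.031   0.4609]
scene 355 178 [ 0.0012 -0.0306  0.424 ]
scene 383 180 [ 0.0647 -0.0326  0.4347]
scene 390 163 [ 0.0698 -0.0069  0.4643]
scene 362 155 [ 0.0054 -0.0043  0.4689]
scene 351 170 [-0.0091 -0.0314  0.4422]
side 256 175 [0.0518 0.0296 0.4573]
side 270 188 [0.0155 0.0327 0.4266]
side 280 180 [-0.011   0.0264  0.4532]
side 260 172 [0.0412 0.0268 0.4669]
side 286 180 [-0.0157 -0.0015  0.4339]
side 270 165 [ 0.0276 -0.007   0.468 ]
[0.7061 0.3251 0.035 ]
[0.6033 0.4539 0.035 ]
eye [-0.0975  0.2618  0.2578] tcp [0.4099 0.34   0.1513]
350.5 183 -0.04 [-0.0055 -0.04    0.4148]
350.5 183 -0.02 [-0.0116 -0.02    0.4025]
350.5 183 0.03 [-0.0269  0.03    0.3718]
352 165 -0.04 [-0.005  -0.04    0.4597]
352 165 -0.02 [-0.0111 -0.02    0.4485]
352 165 0.03 [-0.0263  0.03    0.4205]
```

```bash
cat >> h.py <<'E'
def eyeplan(e1,yaw1,n,p0=None,R0=None,prof='mj',start=0,chunk=8):
    """move eye to stand coords e1, tool-z stand-yaw world deg yaw1"""
    p,R,_=tool()
    if p0 is not None:p=p0
    if R0 is not None:R=R0
    e0=st(p+R@EYE);y0=np.degrees(np.arctan2(R[1,2],R[0,2]))
    for i in range(1,n+1):
        t=i/n
        if prof=='mj': t=10*t**3-15*t**4+6*t**5
        e=e0+(np.array(e1)-e0)*t;y=y0+(yaw1-y0)*t;a=np.radians(y)
        Rn=np.array([[0,-np.sin(a),np.cos(a)],[0,np.cos(a),np.sin(a)],[-1,0,0]])
        o=R.T@(ws(*e)-Rn@EYE-p)*100;print(np.round(o,2),round(-(y-y0),1))
E
python3 - <<'E'
from h import *
eyeplan((-.08,0,.253),7.5,15)
E
```

```text
[ 0.   -0.07  0.04] -0.1
[ 0.01 -0.51  0.28] -0.6
[ 0.03 -1.55  0.86] -1.8
[ 0.06 -3.26  1.83] -3.7
[ 0.1  -5.62  3.17] -6.4
[ 0.15 -8.49  4.85] -9.7
[  0.21 -11.7    6.75] -13.4
[  0.27 -15.01   8.77] -17.2
[  0.33 -18.2   10.76] -20.9
[  0.38 -21.04  12.56] -24.2
[  0.42 -23.35  14.07] -26.9
[  0.45 -25.02  15.17] -28.8
[  0.47 -26.03  15.84] -30.0
[  0.48 -26.46  16.13] -30.5
[  0.48 -26.53  16.17] -30.6
```

```bash
python3 - <<'E'
import numpy as np
r=np.array([[.27,-15.01,8.77,-17.2],[.33,-18.2,10.76,-20.9],[.38,-21.04,12.56,-24.2],[.42,-23.35,14.07,-26.9],[.45,-25.02,15.17,-28.8],[.47,-26.03,15.84,-30],[.48,-26.46,16.13,-30.5],[.48,-26.53,16.17,-30.6]])
a=np.radians(r[0,3])  # yaw about tool x: y'=cos y + sin z
c,s=np.cos(a),np.sin(a)
for q in r[1:]:
  d=q-r[0]; print(round(d[0],2),round(c*d[1]+s*d[2],2),round(-s*d[1]+c*d[2],2),round(d[3],1))
E
```

```text
0.06 -3.64 0.96 -3.7
0.11 -6.88 1.84 -7.0
0.15 -9.53 2.6 -9.7
0.18 -11.45 3.15 -11.6
0.2 -12.62 3.5 -12.8
0.21 -13.11 3.64 -13.3
0.21 -13.19 3.66 -13.4
```

>>> servo_tool:
  increments:
    - {"offset": [0, -0.07, 0.04], "yaw": -0.1}
    - {"offset": [0, -0.5, 0.3], "yaw": -0.6}
    - {"offset": [0, -1.55, 0.86], "yaw": -1.8}
    - {"offset": [0.06, -3.26, 1.83], "yaw": -3.7}
    - {"offset": [0.1, -5.6, 3.2], "yaw": -6.4}
    - {"offset": [0.15, -8.5, 4.85], "yaw": -9.7}
    - {"offset": [0.2, -11.7, 6.75], "yaw": -13.4}
    - {"offset": [0.27, -15.0, 8.77], "yaw": -17.2}

```text
clock: 6.8
tcp_pos: [0.4315, 0.1661, 0.1487]
orientation: [0.706, 0.035, 0.706, -0.035]
wrist_force: [1.0, 0.1, -3.2]
finger_gap: 0.0108
```

>>> servo_tool:
  increments:
    - {"offset": [0.06, -3.64, 0.96], "yaw": -3.7}
    - {"offset": [0.1, -6.9, 1.84], "yaw": -7}
    - {"offset": [0.15, -9.5, 2.6], "yaw": -9.7}
    - {"offset": [0.2, -11.45, 3.15], "yaw": -11.6}
    - {"offset": [0.2, -12.6, 3.5], "yaw": -12.8}
    - {"offset": [0.2, -13.1, 3.64], "yaw": -13.3}
    - {"offset": [0.2, -13.2, 3.66], "yaw": -13.4}
    - {"offset": [0.2, -13.2, 3.66], "yaw": -13.4}

```text
clock: 7.6
tcp_pos: [0.4543, 0.0327, 0.1466]
orientation: [0.706, -0.046, 0.706, 0.046]
wrist_force: [0.2, 0.3, -1.8]
finger_gap: 0.0109
```

```bash
python3 - <<'E'
from h import *
w,d=env.read_camera('side');cv2.imwrite('pics/s4.png',w[:,:,::-1]);crop(w[:,:,::-1],220,160,160,120,5,'pics/s4c.png')
w,d=env.read_camera('scene');cv2.imwrite('pics/sc4.png',w[:,:,::-1]);crop(w[:,:,::-1],280,150,120,120,6,'pics/sc4c.png')
p,R,s=tool();print(p,R,s['clock'],s['wrist_force'],s['ft_torque']);e=p+R@EYE;print(st(e),np.degrees(np.arctan2(R[1,2],R[0,2])))
print(proj(env.camera_model('scene'),e),proj(env.camera_model('side'),e))
E
```

```text
[0.4543 0.0331 0.1466] [[-0.0001 -0.1311  0.9914]
 [ 0.      0.9914  0.1311]
 [-1.      0.     -0.0001]] 7.7 [ 0.228   0.1887 -2.551 ] [-0.0005  0.2586  0.0018]
[-0.0801  0.0007  0.253 ] 7.534576872861742
(np.float64(324.2558238400452), np.float64(224.36511672445988)) (np.float64(310.76153225678075), np.float64(236.0785523344584))
```

View pics/s4c.png

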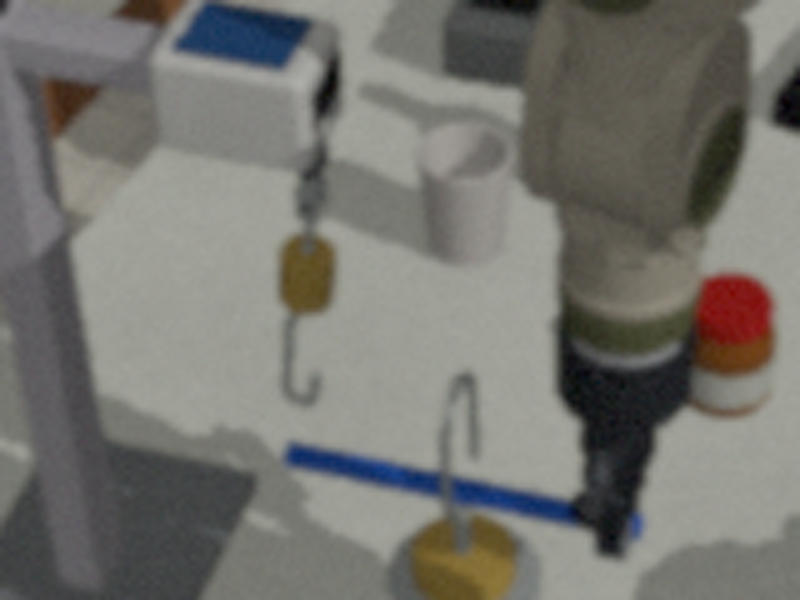

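View pics/sc4c.png

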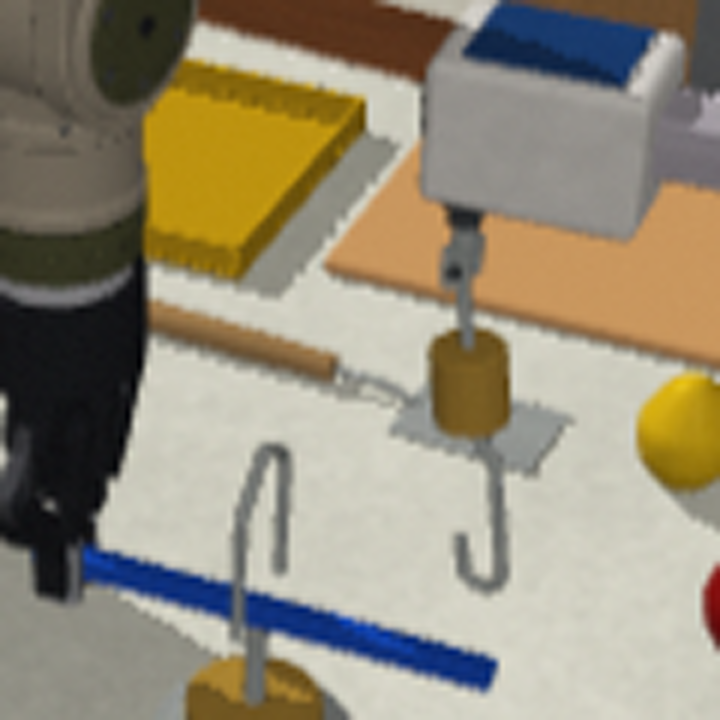

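```bash
python3 - <<'E'
from h import *
S=env.camera_model('scene');D=env.camera_model('side')
print(tri(S,(325.3,224.8),D,(312.6,235.6)),[st(tri(S,(325.3,224.8),D,(312.6,235.6))[0])])
for n,u,v in [('pin',356,195),('bowl',360.5,247.8),('tip',356.8,239.2),('shank',363,230)]:
  o,d=ray(S,u,v);t=(SO-o)@SY/(d@SY);print('sc',n,st(o+t*d))
for n,u,v in [('pin',282,200),('bowl',280.2,240.6),('tip',283.2,235.6),('shank',277.8,230)]:
  o,d=ray(D,u,v);t=(SO-o)@SY/(d@SY);print('sd',n,st(o+t*d))
E
```

```text
(array([0.5491, 0.0437, 0.253 ]), np.float64(0.007957016759134539)) [array([-0.0808, -0.0012,  0.253 ])]
sc pin [-0.0022  0.      0.3613]
sc bowl [ 0.0208 -0.      0.2088]
sc tip [0.0091 0.     0.2329]
sc shank [ 0.0229 -0.      0.2659]
sd pin [-0.001  -0.      0.3649]
sd bowl [0.0145 0.     0.2073]
sd tip [0.0038 0.     0.2307]
sd shank [0.0191 0.     0.2488]
```

>>> servo_tool:
  increments:
    - {"offset": [0, 0, 0.2], "yaw": 0}
    - {"offset": [0, 0, 0.8], "yaw": 0}
    - {"offset": [0, 0, 1.8], "yaw": 0}
    - {"offset": [0, 0, 3.0], "yaw": 0}
    - {"offset": [0, 0, 4.1], "yaw": 0}
    - {"offset": [0, 0, 4.8], "yaw": 0}
    - {"offset": [0, 0, 5.2], "yaw": 0}
    - {"offset": [0, 0, 5.3], "yaw": 0}

```text
clock: 8.5
tcp_pos: [0.5075, 0.0394, 0.1463]
orientation: [0.705, -0.046, 0.706, 0.046]
wrist_force: [-0.4, -0.9, -2.7]
finger_gap: 0.0108
```

>>> servo_tool:
  increments:
    - {"offset": [0, 0, 0.05], "yaw": 0}
    - {"offset": [0, 0, 0.1], "yaw": 0}
    - {"offset": [0, 0, 0.15], "yaw": 0}
    - {"offset": [0, 0, 0.2], "yaw": 0}
    - {"offset": [0, 0, 0.25], "yaw": 0}
    - {"offset": [0, 0, 0.3], "yaw": 0}
    - {"offset": [0, 0, 0.35], "yaw": 0}
    - {"offset": [0, 0, 0.4], "yaw": 0}

```text
clock: 9.3
tcp_pos: [0.5111, 0.0399, 0.1466]
orientation: [0.706, -0.046, 0.706, 0.046]
wrist_force: [0.2, 0.2, -1.9]
finger_gap: 0.0109
```

>>> servo_tool:
  increments:
    - {"offset": [0, 0, 0.05], "yaw": 0}
    - {"offset": [0, 0, 0.1], "yaw": 0}
    - {"offset": [0, 0, 0.15], "yaw": 0}
    - {"offset": [0, 0, 0.2], "yaw": 0}
    - {"offset": [0, 0, 0.25], "yaw": 0}
    - {"offset": [0, 0, 0.3], "yaw": 0}
    - {"offset": [0, 0, 0.35], "yaw": 0}
    - {"offset": [0, 0, 0.4], "yaw": 0}

```text
clock: 10.1
tcp_pos: [0.515, 0.0405, 0.1466]
orientation: [0.706, -0.046, 0.706, 0.046]
wrist_force: [0.3, -0.3, -2.0]
finger_gap: 0.011
```

>>> servo_tool:
  increments:
    - {"offset": [0, 0, 0.05], "yaw": 0}
    - {"offset": [0, 0, 0.1], "yaw": 0}
    - {"offset": [0, 0, 0.15], "yaw": 0}
    - {"offset": [0, 0, 0.2], "yaw": 0}
    - {"offset": [0, 0, 0.25], "yaw": 0}
    - {"offset": [0, 0, 0.3], "yaw": 0}
    - {"offset": [0, 0, 0.35], "yaw": 0}
    - {"offset": [0, 0, 0.4], "yaw": 0}

```text
clock: 10.9
tcp_pos: [0.519, 0.041, 0.1466]
orientation: [0.706, -0.046, 0.706, 0.046]
wrist_force: [0.4, 0.5, -3.5]
finger_gap: 0.0108
```

```bash
python3 - <<'E'
from h import *
p,R,s=tool();print(s['clock'],s['wrist_force'],s['ft_torque']);e=p+R@EYE;print(st(e))
w,d=env.read_camera('scene');cv2.imwrite('pics/sc5.png',w[:,:,::-1]);crop(w[:,:,::-1],310,170,80,80,8,'pics/sc5c.png')
E
```

```text
10.9 [ 0.4246  0.5393 -3.5402] [-0.0334  0.2299 -0.0013]
[-0.015   0.      0.2531]
```

View pics/sc5c.png

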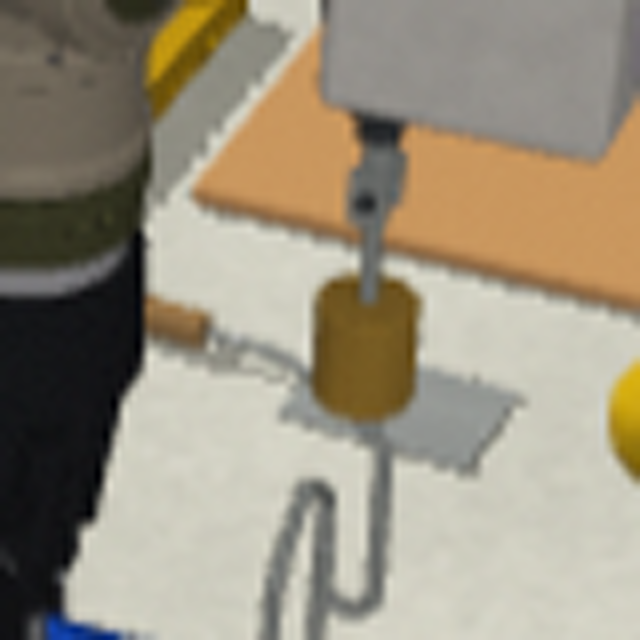

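The eye peak (scene about 350,231) is left of the shank (358,235) and above the tip. I'll keep easing in.

>>> servo_tool:
  increments:
    - {"offset": [0, 0, 0.05], "yaw": 0}
    - {"offset": [0, 0, 0.1], "yaw": 0}
    - {"offset": [0, 0, 0.15], "yaw": 0}
    - {"offset": [0, 0, 0.2], "yaw": 0}
    - {"offset": [0, 0, 0.25], "yaw": 0}
    - {"offset": [0, 0, 0.3], "yaw": 0}
    - {"offset": [0, 0, 0.35], "yaw": 0}
    - {"offset": [0, 0, 0.4], "yaw": 0}

```text
clock: 11.75
tcp_pos: [0.523, 0.0415, 0.1466]
orientation: [0.706, -0.046, 0.706, 0.046]
wrist_force: [-0.1, -0.5, -3.4]
finger_gap: 0.0105
```

>>> servo_tool:
  increments:
    - {"offset": [0, 0, 0.05], "yaw": 0}
    - {"offset": [0, 0, 0.1], "yaw": 0}
    - {"offset": [0, 0, 0.15], "yaw": 0}
    - {"offset": [0, 0, 0.2], "yaw": 0}
    - {"offset": [0, 0, 0.25], "yaw": 0}
    - {"offset": [0, 0, 0.3], "yaw": 0}
    - {"offset": [0, 0, 0.35], "yaw": 0}
    - {"offset": [0, 0, 0.4], "yaw": 0}

```text
clock: 12.55
tcp_pos: [0.5269, 0.042, 0.1466]
orientation: [0.706, -0.046, 0.706, 0.046]
wrist_force: [0.5, -0.3, -2.5]
finger_gap: 0.0108
```

>>> servo_tool:
  increments:
    - {"offset": [0, 0, 0.05], "yaw": 0}
    - {"offset": [0, 0, 0.1], "yaw": 0}
    - {"offset": [0, 0, 0.15], "yaw": 0}
    - {"offset": [0, 0, 0.2], "yaw": 0}
    - {"offset": [0, 0, 0.25], "yaw": 0}
    - {"offset": [0, 0, 0.3], "yaw": 0}
    - {"offset": [0, 0, 0.35], "yaw": 0}
    - {"offset": [0, 0, 0.4], "yaw": 0}

```text
clock: 13.35
tcp_pos: [0.5308, 0.0425, 0.1466]
orientation: [0.706, -0.046, 0.706, 0.046]
wrist_force: [0.3, 0.1, -2.2]
finger_gap: 0.0106
```

>>> servo_tool:
  increments:
    - {"offset": [0, 0, 0.05], "yaw": 0}
    - {"offset": [0, 0, 0.1], "yaw": 0}
    - {"offset": [0, 0, 0.15], "yaw": 0}
    - {"offset": [0, 0, 0.2], "yaw": 0}
    - {"offset": [0, 0, 0.25], "yaw": 0}
    - {"offset": [0, 0, 0.3], "yaw": 0}
    - {"offset": [0, 0, 0.35], "yaw": 0}
    - {"offset": [0, 0, 0.4], "yaw": 0}

```text
clock: 14.15
tcp_pos: [0.5349, 0.0431, 0.1466]
orientation: [0.706, -0.046, 0.706, 0.046]
wrist_force: [-0.2, 0.3, -2.0]
finger_gap: 0.0108
```

```bash
python3 - <<'E'
from h import *
p,R,s=tool();print(s['clock'],s['wrist_force'],s['ft_torque']);e=p+R@EYE;print(st(e))
ims=[]
for i in range(4):
  w,d=env.read_camera('scene');ims.append(cv2.resize(w[190:265,330:380,::-1],None,fx=4,fy=5,interpolation=2))
  for k in range(1): env.read_camera('side')
cv2.imwrite('pics/sc6.png',np.hstack(ims))
E
```

```text
14.15 [-0.2482  0.3431 -1.9582] [-0.0389  0.2778  0.0162]
[0.0011 0.     0.2531]
```

View pics/sc6.png

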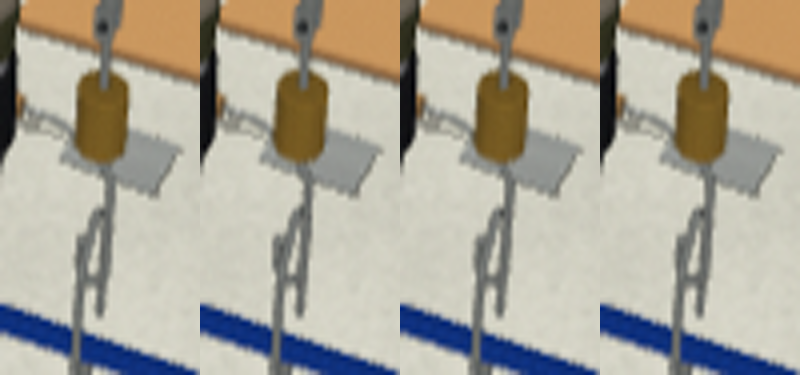

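The hook is nearly still and the eye is touching the shank. I'll push a few mm further for steady contact, then hold.

>>> servo_tool:
  increments:
    - {"offset": [0, 0, 0.05], "yaw": 0}
    - {"offset": [0, 0, 0.1], "yaw": 0}
    - {"offset": [0, 0, 0.15], "yaw": 0}
    - {"offset": [0, 0, 0.2], "yaw": 0}
    - {"offset": [0, 0, 0.25], "yaw": 0}
    - {"offset": [0, 0, 0.3], "yaw": 0}
    - {"offset": [0, 0, 0.35], "yaw": 0}
    - {"offset": [0, 0, 0.4], "yaw": 0}

```text
clock: 15.35
tcp_pos: [0.5388, 0.0435, 0.1466]
orientation: [0.706, -0.046, 0.706, 0.046]
wrist_force: [0.1, -0.4, -2.0]
finger_gap: 0.0111
```

>>> servo_tool:
  increments:
    - {"offset": [0, 0, 0.05], "yaw": 0}
    - {"offset": [0, 0, 0.1], "yaw": 0}
    - {"offset": [0, 0, 0.15], "yaw": 0}
    - {"offset": [0, 0, 0.2], "yaw": 0}
    - {"offset": [0, 0, 0.25], "yaw": 0}
    - {"offset": [0, 0, 0.3], "yaw": 0}
    - {"offset": [0, 0, 0.35], "yaw": 0}
    - {"offset": [0, 0, 0.4], "yaw": 0}

```text
clock: 16.15
tcp_pos: [0.5428, 0.0441, 0.1466]
orientation: [0.706, -0.046, 0.706, 0.046]
wrist_force: [-1.1, -0.0, -3.2]
finger_gap: 0.0108
```

>>> servo_tool:
  increments:
    - {"offset": [0, 0, 0.05], "yaw": 0}
    - {"offset": [0, 0, 0.1], "yaw": 0}
    - {"offset": [0, 0, 0.1], "yaw": 0}
    - {"offset": [0, 0, 0.1], "yaw": 0}
    - {"offset": [0, 0, 0.1], "yaw": 0}
    - {"offset": [0, 0, 0.1], "yaw": 0}
    - {"offset": [0, 0, 0.1], "yaw": 0}
    - {"offset": [0, 0, 0.1], "yaw": 0}

```text
clock: 16.95
tcp_pos: [0.5437, 0.0442, 0.1466]
orientation: [0.706, -0.046, 0.706, 0.046]
wrist_force: [-0.1, 0.3, -3.5]
finger_gap: 0.011
```

>>> servo_tool:
  increments:
    - {"offset": [0, 0, 0], "yaw": 0}
    - {"offset": [0, 0, 0], "yaw": 0}
    - {"offset": [0, 0, 0], "yaw": 0}
    - {"offset": [0, 0, 0], "yaw": 0}
    - {"offset": [0, 0, 0], "yaw": 0}
    - {"offset": [0, 0, 0], "yaw": 0}
    - {"offset": [0, 0, 0], "yaw": 0}
    - {"offset": [0, 0, 0], "yaw": 0}

```text
clock: 17.75
tcp_pos: [0.5437, 0.0442, 0.1466]
orientation: [0.706, -0.046, 0.706, 0.046]
wrist_force: [0.3, -0.3, -2.8]
finger_gap: 0.0109
```

>>> servo_tool:
  increments:
    - {"offset": [0, 0, 0], "yaw": 0}
    - {"offset": [0, 0, 0], "yaw": 0}
    - {"offset": [0, 0, 0], "yaw": 0}
    - {"offset": [0, 0, 0], "yaw": 0}
    - {"offset": [0, 0, 0], "yaw": 0}
    - {"offset": [0, 0, 0], "yaw": 0}
    - {"offset": [0, 0, 0], "yaw": 0}
    - {"offset": [0, 0, 0], "yaw": 0}

```text
clock: 18.55
tcp_pos: [0.5437, 0.0442, 0.1466]
orientation: [0.706, -0.046, 0.706, 0.046]
wrist_force: [0.4, 0.4, -3.0]
finger_gap: 0.0106
```

```bash
python3 - <<'E'
from h import *
p,R,s=tool();print(s['clock'],s['wrist_force'],s['ft_torque']);e=p+R@EYE;print(st(e))
ims=[];f=[]
for i in range(4):
  w,d=env.read_camera('scene');ims.append(cv2.resize(w[190:265,330:380,::-1],None,fx=4,fy=5,interpolation=2))
  v,d=env.read_camera('side');f.append(env.get_state()['wrist_force'])
  if i==0: crop(v[:,:,::-1],250,180,90,70,8,'pics/sd7.png');crop(w[:,:,::-1],325,180,70,80,8,'pics/sc7b.png')
print(np.mean(f,0))
cv2.imwrite('pics/sc7.png',np.hstack(ims))
E
```

```text
18.55 [ 0.3865  0.4297 -2.9609] [-0.0259  0.2544  0.0142]
[0.01   0.     0.2531]
[-0.1713  0.0454 -2.4038]
```

View pics/sc7.png

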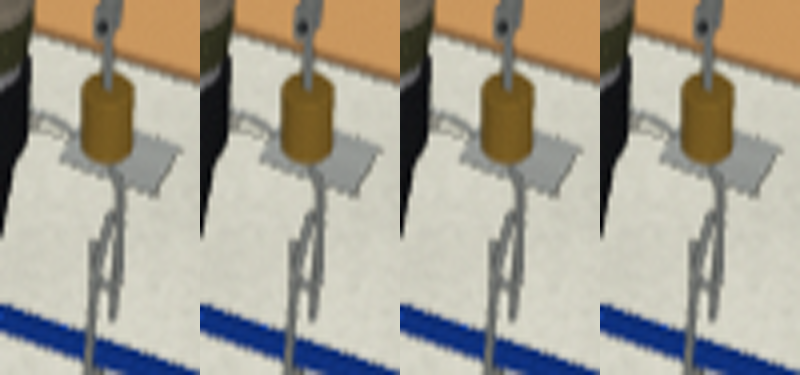

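View pics/sd7.png

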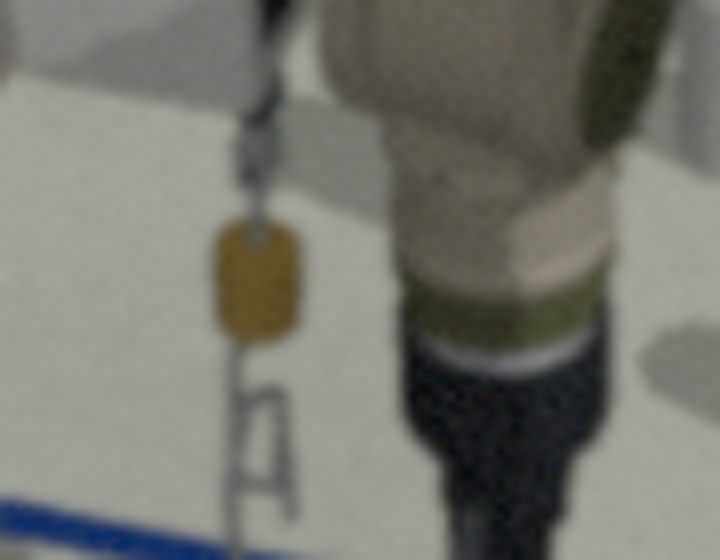

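View pics/sc7b.png

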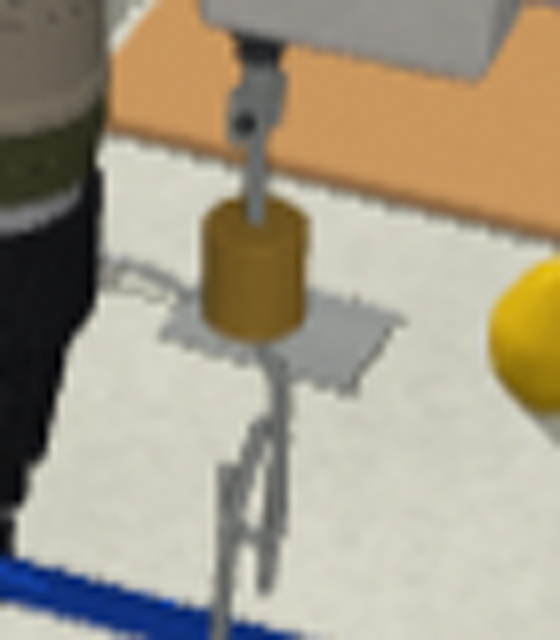

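The pictures show the hook stationary, tilted slightly with the eye on the shank. Next I slide down past the tip.

>>> servo_tool:
  increments:
    - {"offset": [0.15, 0, -0.02], "yaw": 0}
    - {"offset": [0.45, 0, -0.07], "yaw": 0}
    - {"offset": [0.85, 0, -0.15], "yaw": 0}
    - {"offset": [1.25, 0, -0.2], "yaw": 0}
    - {"offset": [1.65, 0, -0.27], "yaw": 0}
    - {"offset": [2.0, 0, -0.33], "yaw": 0}
    - {"offset": [2.25, 0, -0.38], "yaw": 0}
    - {"offset": [2.4, 0, -0.4], "yaw": 0}

```text
clock: 19.75
tcp_pos: [0.5396, 0.0437, 0.1222]
orientation: [0.705, -0.046, 0.706, 0.046]
wrist_force: [0.2, 0.3, -2.6]
finger_gap: 0.0108
```

```bash
python3 - <<'E'
from h import *
p,R,s=tool();e=p+R@EYE;print(st(e))
f=[]
for i in range(4):
  w,d=env.read_camera('scene')
  v,d=env.read_camera('side');f.append(env.get_state()['wrist_force'])
  if i==3: crop(v[:,:,::-1],250,180,90,70,8,'pics/sd8.png');crop(w[:,:,::-1],325,180,70,80,8,'pics/sc8.png')
print(np.mean(f,0))
E
```

```text
[0.0059 0.     0.2287]
[ 0.1783  0.2561 -2.2808]
```

View pics/sc8.png

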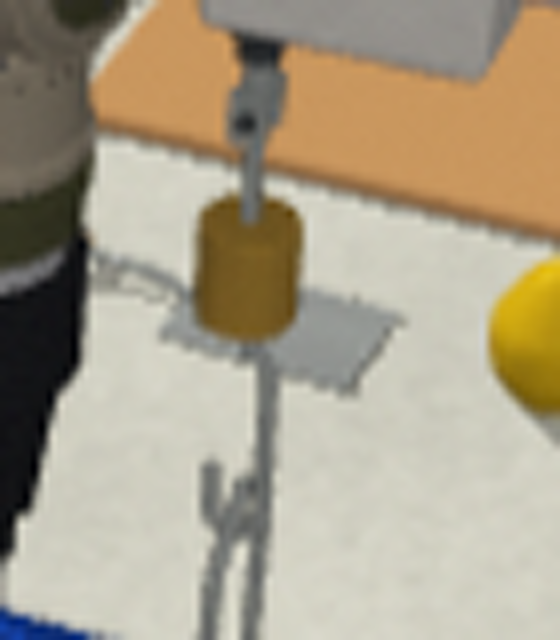

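View pics/sd8.png

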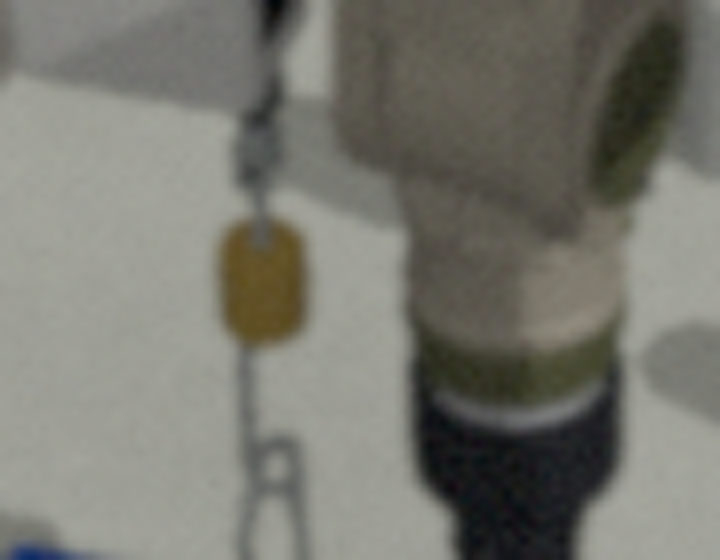

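The wire is in the throat, below the tip (scene crop: tip 208,468, eye peak 248,485). Continuing slowly.

>>> servo_tool:
  increments:
    - {"offset": [0.1, 0, -0.04], "yaw": 0}
    - {"offset": [0.2, 0, -0.08], "yaw": 0}
    - {"offset": [0.3, 0, -0.12], "yaw": 0}
    - {"offset": [0.4, 0, -0.16], "yaw": 0}
    - {"offset": [0.5, 0, -0.2], "yaw": 0}
    - {"offset": [0.6, 0, -0.24], "yaw": 0}
    - {"offset": [0.7, 0, -0.28], "yaw": 0}
    - {"offset": [0.8, 0, -0.3], "yaw": 0}

```text
clock: 20.95
tcp_pos: [0.5367, 0.0433, 0.1145]
orientation: [0.706, -0.046, 0.706, 0.046]
wrist_force: [-0.3, 0.3, -3.8]
finger_gap: 0.011
```

```bash
cat > f.py <<'E'
from h import *
import sys
n=int(sys.argv[1]);f=[];t=[]
for i in range(n):
  w,d=env.read_camera('scene');s=env.get_state();f.append(s['wrist_force']);t.append(s['ft_torque'])
p,R,s=tool();print(s['clock'],st(p+R@EYE),np.mean(f,0),np.std(f,0)/n**.5,np.mean(t,0))
crop(w[:,:,::-1],325,180,70,80,8,sys.argv[2])
E
python3 f.py 8 pics/sc9.png
```

```text
21.35 [0.0031 0.     0.2211] [-0.0607  0.0676 -2.6269] [0.2157 0.1244 0.1637] [-0.0251  0.2297 -0.004 ]
```

View pics/sc9.png

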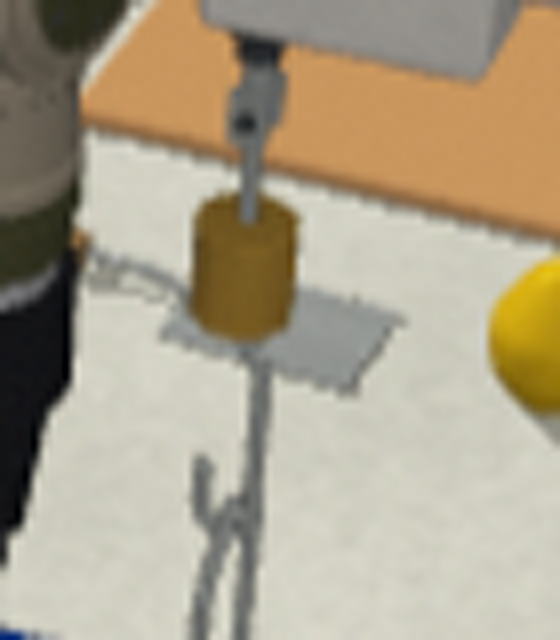

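>>> servo_tool:
  increments:
    - {"offset": [0.05, 0, -0.02], "yaw": 0}
    - {"offset": [0.1, 0, -0.04], "yaw": 0}
    - {"offset": [0.15, 0, -0.06], "yaw": 0}
    - {"offset": [0.2, 0, -0.08], "yaw": 0}
    - {"offset": [0.25, 0, -0.1], "yaw": 0}
    - {"offset": [0.3, 0, -0.12], "yaw": 0}
    - {"offset": [0.3, 0, -0.12], "yaw": 0}
    - {"offset": [0.3, 0, -0.12], "yaw": 0}

```text
clock: 22.15
tcp_pos: [0.5356, 0.0431, 0.1116]
orientation: [0.706, -0.046, 0.706, 0.046]
wrist_force: [-0.3, -0.4, -3.3]
finger_gap: 0.011
```

```bash
python3 f.py 10 pics/sc10.png
```

```text
22.65 [0.0018 0.     0.2181] [-0.4141  0.0773 -2.57  ] [0.104  0.1557 0.2071] [-0.037   0.2498 -0.0018]
```

No load on the hook yet. I'll go down 1 mm at a time from here.

>>> servo_tool:
  increments:
    - {"offset": [0.03, 0, 0], "yaw": 0}
    - {"offset": [0.06, 0, 0], "yaw": 0}
    - {"offset": [0.1, 0, 0], "yaw": 0}
    - {"offset": [0.12, 0, 0], "yaw": 0}
    - {"offset": [0.15, 0, 0], "yaw": 0}
    - {"offset": [0.15, 0, 0], "yaw": 0}
    - {"offset": [0.15, 0, 0], "yaw": 0}
    - {"offset": [0.15, 0, 0], "yaw": 0}

```text
clock: 23.45
tcp_pos: [0.5356, 0.0431, 0.1101]
orientation: [0.706, -0.046, 0.706, 0.046]
wrist_force: [-0.1, -0.0, -3.2]
finger_gap: 0.0109
```

```bash
python3 f.py 10 pics/sc11.png
```

```text
23.95 [0.0018 0.     0.2166] [ 0.1774  0.2304 -2.2852] [0.1304 0.1717 0.1626] [-0.0283  0.2302  0.0096]
```

View pics/sc11.png

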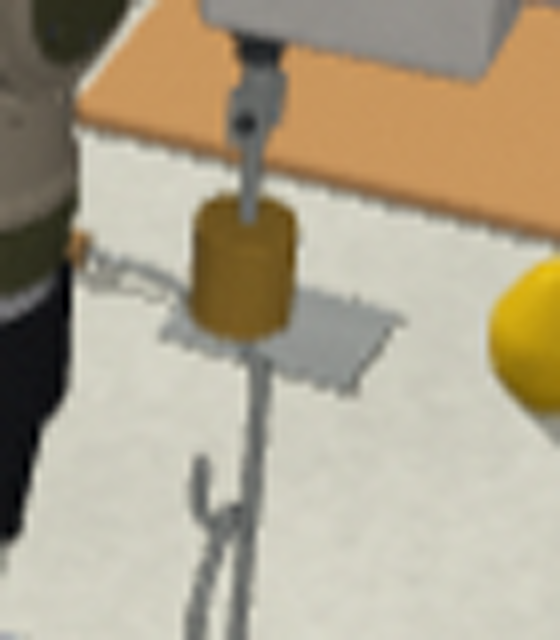

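>>> servo_tool:
  increments:
    - {"offset": [0.02, 0, 0], "yaw": 0}
    - {"offset": [0.04, 0, 0], "yaw": 0}
    - {"offset": [0.06, 0, 0], "yaw": 0}
    - {"offset": [0.08, 0, 0], "yaw": 0}
    - {"offset": [0.1, 0, 0], "yaw": 0}
    - {"offset": [0.1, 0, 0], "yaw": 0}
    - {"offset": [0.1, 0, 0], "yaw": 0}
    - {"offset": [0.1, 0, 0], "yaw": 0}

```text
clock: 24.75
tcp_pos: [0.5357, 0.0432, 0.1091]
orientation: [0.706, -0.046, 0.706, 0.046]
wrist_force: [0.1, 1.0, -1.7]
finger_gap: 0.0109
```

```bash
python3 f.py 10 pics/sc12.png
```

```text
25.25 [0.0018 0.     0.2156] [-0.3103 -0.0952 -1.4647] [0.1151 0.1877 0.1591] [0.0001 0.1331 0.0017]
```

Contact: about 1 N has moved onto the hook. I'll go half a millimetre at a time.

>>> servo_tool:
  increments:
    - {"offset": [0.01, 0, 0], "yaw": 0}
    - {"offset": [0.02, 0, 0], "yaw": 0}
    - {"offset": [0.03, 0, 0], "yaw": 0}
    - {"offset": [0.04, 0, 0], "yaw": 0}
    - {"offset": [0.05, 0, 0], "yaw": 0}
    - {"offset": [0.05, 0, 0], "yaw": 0}
    - {"offset": [0.05, 0, 0], "yaw": 0}
    - {"offset": [0.05, 0, 0], "yaw": 0}

```text
clock: 26.05
tcp_pos: [0.5356, 0.0431, 0.1086]
orientation: [0.706, -0.046, 0.706, 0.046]
wrist_force: [-0.8, 0.4, -0.7]
finger_gap: 0.0105
```

```bash
python3 f.py 10 pics/sc13.png
```

```text
26.55 [0.0018 0.     0.2151] [ 0.3225  0.2672 -0.7844] [0.1508 0.1813 0.149 ] [0.002  0.085  0.0046]
```

>>> servo_tool:
  increments:
    - {"offset": [0.01, 0, 0], "yaw": 0}
    - {"offset": [0.02, 0, 0], "yaw": 0}
    - {"offset": [0.03, 0, 0], "yaw": 0}
    - {"offset": [0.04, 0, 0], "yaw": 0}
    - {"offset": [0.05, 0, 0], "yaw": 0}
    - {"offset": [0.05, 0, 0], "yaw": 0}
    - {"offset": [0.05, 0, 0], "yaw": 0}
    - {"offset": [0.05, 0, 0], "yaw": 0}

```text
clock: 27.35
tcp_pos: [0.5357, 0.0431, 0.1081]
orientation: [0.706, -0.046, 0.706, 0.046]
wrist_force: [-0.6, 0.0, -0.1]
finger_gap: 0.0107
```

```bash
python3 f.py 10 pics/sc14.png
```

```text
27.85 [0.0018 0.     0.2146] [-0.2305  0.0657 -0.398 ] [0.1696 0.1103 0.0969] [ 0.0015  0.0268 -0.0058]
```

View pics/sc14.png

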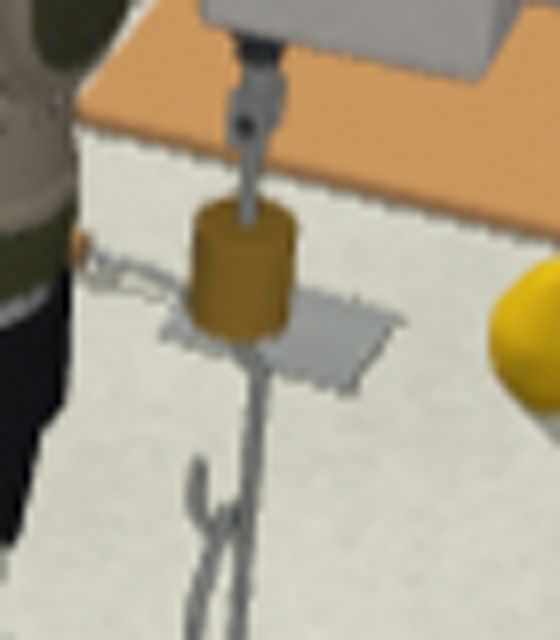

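The hook carries about 2.1 N of roughly 2.4 N while the weight is still held. Releasing gently.

>>> servo_tool:
  increments:
    - {"offset": [0.02, 0, 0], "yaw": 0}
    - {"offset": [0.02, 0, 0], "yaw": 0}
    - {"offset": [0.02, 0, 0], "yaw": 0}
    - {"offset": [0.02, 0, 0], "yaw": 0}
    - {"offset": [0.02, 0, 0], "yaw": 0}
    - {"offset": [0.02, 0, 0], "yaw": 0}
    - {"offset": [0.02, 0, 0], "yaw": 0}
    - {"offset": [0.02, 0, 0], "yaw": 0}
  force: 20

```text
clock: 28.65
tcp_pos: [0.5356, 0.0432, 0.1079]
orientation: [0.706, -0.046, 0.706, 0.046]
wrist_force: [0.0, 0.7, -0.3]
finger_gap: 0.0108
```

>>> servo_tool:
  increments:
    - {"offset": [0, 0, 0], "yaw": 0}
    - {"offset": [0, 0, 0], "yaw": 0}
    - {"offset": [0, 0, 0], "yaw": 0}
    - {"offset": [0, 0, 0], "yaw": 0}
    - {"offset": [0, 0, 0], "yaw": 0}
    - {"offset": [0, 0, 0], "yaw": 0}
    - {"offset": [0, 0, 0], "yaw": 0}
    - {"offset": [0, 0, 0], "yaw": 0}
  claw: 0.6

```text
clock: 29.45
tcp_pos: [0.5356, 0.0432, 0.1079]
orientation: [0.706, -0.046, 0.706, 0.046]
wrist_force: [-0.4, 0.2, -0.6]
finger_gap: 0.051
```

```bash
python3 f.py 3 pics/sc15.png; python3 - <<'E'
from h import *
v,d=env.read_camera('side');cv2.imwrite('pics/sd15.png',v[:,:,::-1]);crop(v[:,:,::-1],230,180,110,110,7,'pics/sd15c.png')
w,d=env.read_camera('wrist');cv2.imwrite('pics/w15.png',w[:,:,::-1])
E
```

```text
29.6 [0.0018 0.     0.2144] [0.5934 0.0236 0.7282] [0.0874 0.3485 0.1391] [ 0.0056 -0.0308 -0.0066]
```

View pics/sd15c.png

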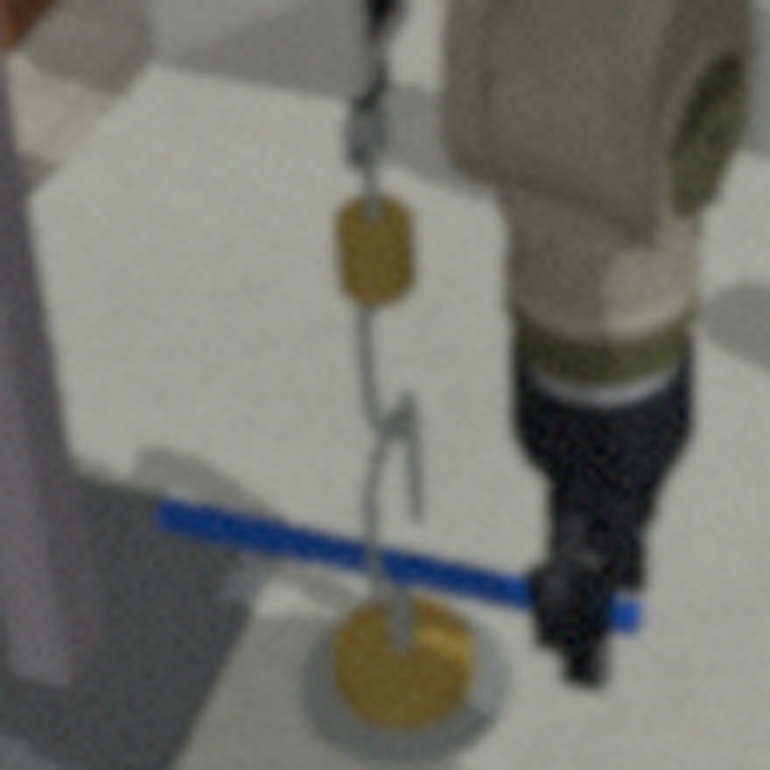

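View pics/w15.png

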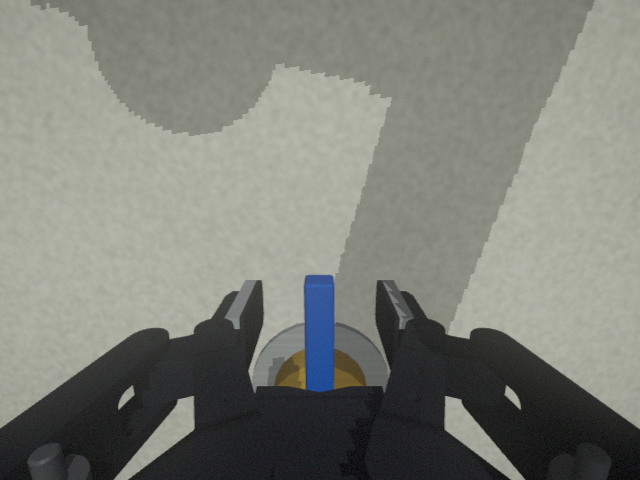

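It hangs free, with the bar centred between the open pads. I'll lift the gripper clear and back away.

>>> servo_tool:
  increments:
    - {"offset": [-0.5, 0, 0], "yaw": 0}
    - {"offset": [-1.2, 0, 0], "yaw": 0}
    - {"offset": [-2.0, 0, 0], "yaw": 0}
    - {"offset": [-3.0, 0, 0], "yaw": 0}
    - {"offset": [-4.0, 0, 0], "yaw": 0}
    - {"offset": [-5.0, 0, 0], "yaw": 0}
    - {"offset": [-5.5, 0, -0.5], "yaw": 0}
    - {"offset": [-5.8, 0, -1.5], "yaw": 0}

```text
clock: 30.5
tcp_pos: [0.521, 0.0411, 0.1666]
orientation: [0.706, -0.046, 0.705, 0.046]
wrist_force: [-0.2, -0.1, 0.2]
finger_gap: 0.0513
```

>>> servo_tool:
  increments:
    - {"offset": [0, 0, -1], "yaw": 0}
    - {"offset": [0, 0, -2], "yaw": 0}
    - {"offset": [0, 0, -3], "yaw": 0}
    - {"offset": [0, 0, -4], "yaw": 0}
    - {"offset": [0, 0, -5], "yaw": 0}
    - {"offset": [0, 0, -6], "yaw": 0}
    - {"offset": [0, 0, -6.5], "yaw": 0}
    - {"offset": [0, 0, -6.5], "yaw": 0}

```text
clock: 31.3
tcp_pos: [0.4556, 0.0327, 0.166]
orientation: [0.706, -0.046, 0.706, 0.046]
wrist_force: [-0.8, 0.4, -0.6]
finger_gap: 0.0514
```

>>> servo_tool:
  increments:
    - {"offset": [0, 0, 0], "yaw": 0}
    - {"offset": [0, 0, 0], "yaw": 0}
    - {"offset": [0, 0, 0], "yaw": 0}
    - {"offset": [0, 0, 0], "yaw": 0}
    - {"offset": [0, 0, 0], "yaw": 0}
    - {"offset": [0, 0, 0], "yaw": 0}
    - {"offset": [0, 0, 0], "yaw": 0}
    - {"offset": [0, 0, 0], "yaw": 0}

```text
clock: 32.1
tcp_pos: [0.4563, 0.0327, 0.1659]
orientation: [0.706, -0.046, 0.706, 0.046]
wrist_force: [-0.3, 0.1, 0.7]
finger_gap: 0.0512
```

```bash
python3 - <<'E'
from h import *
A=[];B=[];g=[]
for i in range(6):
  v,_=env.read_camera('side');w,_=env.read_camera('scene');env.read_camera('wrist')
  A.append(cv2.resize(v[180:300,250:310,::-1],None,fx=2.2,fy=2.2,interpolation=2));B.append(cv2.resize(w[180:300,325:385,::-1],None,fx=2.2,fy=2.2,interpolation=2));g.append((v,w))
cv2.imwrite('pics/fin.png',np.vstack([np.hstack(A),np.hstack(B)]))
print(env.get_state()['clock'])
for v,w in g[1:]: print(np.abs(v.astype(int)-g[0][0]).max(2)[180:300,250:310].mean(),np.abs(w.astype(int)-g[0][1]).max(2)[180:300,325:385].mean())
E
```

```text
33.0
2.430833333333333 1.3530555555555555
2.53875 1.9141666666666666
2.6890277777777776 2.395277777777778
2.7776388888888888 2.4193055555555554
2.6840277777777777 2.0830555555555557
```

View pics/fin.png

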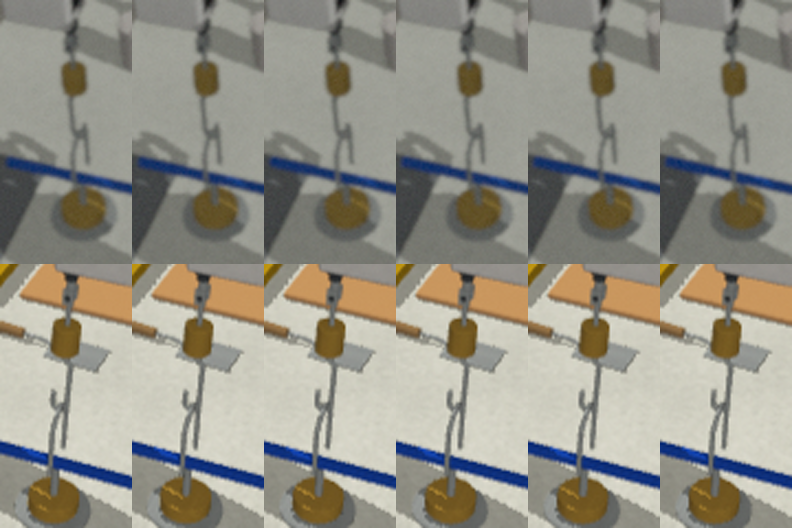

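It hangs well, with slight motion left. There is time to let it settle before a last measurement.

```bash
cat > m.py <<'E'
from h import *
import sys
f=[]
for i in range(24):
  w,_=env.read_camera('scene')
  c=w[240:300,325:375].astype(int)
  hsv=cv2.cvtColor(w,cv2.COLOR_RGB2HSV)
  def cen(x0,x1,y0,y1,lo,hi):
    m=cv2.inRange(hsv[y0:y1,x0:x1],lo,hi);ys,xs=np.nonzero(m);return xs.mean()+x0,ys.mean()+y0
  a=cen(340,370,200,225,(14,120,60),(26,255,255));b=cen(330,375,270,305,(14,120,60),(26,255,255))
  f.append([*a,*b])
f=np.array(f);print(env.get_state()['clock']);print(f.mean(0),f.std(0),np.ptp(f,0))
E
python3 m.py
```

```text
34.2
[355.8517 211.9465 348.9868 287.5693] [0.0512 0.0465 0.1889 0.0802] [0.1365 0.1429 0.5706 0.2271]
```

>>> servo_tool:
  increments:
    - {"offset": [0, 0, 0], "yaw": 0}
    - {"offset": [0, 0, 0], "yaw": 0}
    - {"offset": [0, 0, 0], "yaw": 0}
    - {"offset": [0, 0, 0], "yaw": 0}
    - {"offset": [0, 0, 0], "yaw": 0}
    - {"offset": [0, 0, 0], "yaw": 0}
    - {"offset": [0, 0, 0], "yaw": 0}
    - {"offset": [0, 0, 0], "yaw": 0}

```text
clock: 35.0
tcp_pos: [0.4563, 0.0327, 0.1659]
orientation: [0.706, -0.046, 0.706, 0.046]
wrist_force: [1.3, -0.0, 0.1]
finger_gap: 0.0509
```

>>> servo_tool:
  increments:
    - {"offset": [0, 0, 0], "yaw": 0}
    - {"offset": [0, 0, 0], "yaw": 0}
    - {"offset": [0, 0, 0], "yaw": 0}
    - {"offset": [0, 0, 0], "yaw": 0}
    - {"offset": [0, 0, 0], "yaw": 0}
    - {"offset": [0, 0, 0], "yaw": 0}
    - {"offset": [0, 0, 0], "yaw": 0}
    - {"offset": [0, 0, 0], "yaw": 0}

```text
clock: 35.8
tcp_pos: [0.4563, 0.0327, 0.1659]
orientation: [0.706, -0.046, 0.706, 0.046]
wrist_force: [-0.2, -0.4, 0.2]
finger_gap: 0.0511
```

>>> servo_tool:
  increments:
    - {"offset": [0, 0, 0], "yaw": 0}
    - {"offset": [0, 0, 0], "yaw": 0}
    - {"offset": [0, 0, 0], "yaw": 0}
    - {"offset": [0, 0, 0], "yaw": 0}
    - {"offset": [0, 0, 0], "yaw": 0}
    - {"offset": [0, 0, 0], "yaw": 0}
    - {"offset": [0, 0, 0], "yaw": 0}
    - {"offset": [0, 0, 0], "yaw": 0}

```text
clock: 36.6
tcp_pos: [0.4563, 0.0327, 0.1659]
orientation: [0.706, -0.046, 0.706, 0.046]
wrist_force: [0.8, -0.4, 0.6]
finger_gap: 0.0512
```

>>> servo_tool:
  increments:
    - {"offset": [0, 0, 0], "yaw": 0}
    - {"offset": [0, 0, 0], "yaw": 0}
    - {"offset": [0, 0, 0], "yaw": 0}
    - {"offset": [0, 0, 0], "yaw": 0}
    - {"offset": [0, 0, 0], "yaw": 0}
    - {"offset": [0, 0, 0], "yaw": 0}
    - {"offset": [0, 0, 0], "yaw": 0}
    - {"offset": [0, 0, 0], "yaw": 0}

```text
clock: 37.4
tcp_pos: [0.4563, 0.0327, 0.1659]
orientation: [0.706, -0.046, 0.706, 0.046]
wrist_force: [-0.3, 0.3, 0.3]
finger_gap: 0.0511
```

```bash
python3 m.py; python3 - <<'E'
from h import *
w,d=env.read_camera('scene');cv2.imwrite('pics/fs.png',w[:,:,::-1]);crop(w[:,:,::-1],300,180,110,130,5,'pics/fsc.png')
w,d=env.read_camera('side');cv2.imwrite('pics/fd.png',w[:,:,::-1]);crop(w[:,:,::-1],230,180,110,120,5,'pics/fdc.png')
E
```

```text
38.6
[355.8436 211.9531 348.9889 287.5773] [0.0597 0.0319 0.1996 0.0868] [0.1499 0.0976 0.6058 0.2636]
```

View pics/fsc.png

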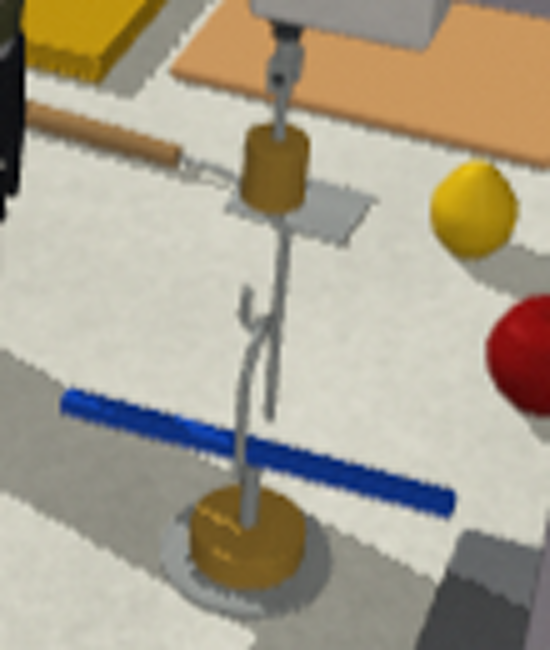

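View pics/fdc.png

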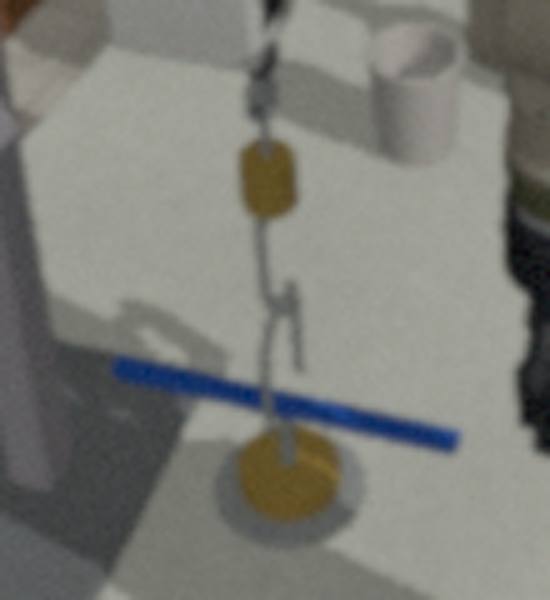

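```bash
python3 - <<'E'
from h import *
S=env.camera_model('scene');D=env.camera_model('side')
a,ra=tri(S,(300+65/5,180+401/5),D,(230+455/5,180+441/5));b,rb=tri(S,(300+450/5,180+502/5),D,(230+117/5,180+368/5))
print(st(a),ra,st(b),rb,np.arctan2(b[2]-a[2],np.linalg.norm((b-a)[:2])))
c,r=tri(S,(300+245/5,180+557/5),D,(230+290/5,180+487/5));print('foot/disc',st(c),r)
env.hand_in()
E
```

```text
[-0.1093 -0.0017  0.1247] 0.00030891800590141124 [0.1073 0.0017 0.1258] 0.00030848104423941973 0.005446012225010035
foot/disc [-0.0003 -0.001   0.0467] 0.000948404551304994
the job is handed in; nothing more can be done
```

The check weight is hanging in the hook, released and essentially still, and I handed the job in at about 39 s of the 72 s allowed. The hand-in reports no verdict, so the checks below are my own.

**What I did**
- I gripped the blue bar near one end and turned it in line with the hook's swing plane.
- I brought the eye in over the hook's tip at about 5 mm/s against the shank, then held it there. The hook looked still in pictures taken over about 0.4 s.
- I slid the eye down into the throat and felt contact with the wire centre at about 216 mm height.
- I lowered further in steps of 0.5 mm or less until the hook carried about 2.1 N of the roughly 2.4 N weight, then opened the jaws and backed away.

**Last checks, from the camera images**

| Check | Measured | Allowed |
|---|---|---|
| Tilt along the crossbar | about 0.005 rad | 0.15 rad |
| Brass disc off the plumb line (eye not measured directly) | about 1 mm | 15 mm for the eye |
| Motion left at the weight | under 1 mm, about 5 mm/s | 80 mm/s |
| Height of the foot's underside (bar height less 80 mm) | about 45 mm | more than 15 mm |

- **Gripper:** it stands clear of the weight and the scale.
- **Bystanders:** they looked undisturbed where they were in view, but I did not measure them again.

**Not verified**
- **Calming force:** the light push on the shank was below the wrist sensor's noise, so I judged it from the hook's visible tilt of about 0.07 rad.
- **6 N limit:** I could not read the contact force on the hook directly during the approach. The wrist readings showed nothing near 6 N.

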